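Uncover the light-string power box and mount its timer

ROBOT

A 7-joint arm with a two-finger parallel gripper is mounted at the origin on the work surface. World frame = base frame: x ahead of the robot, y to its left, z up, the work surface at z = 0. Lengths are in m, angles in rad, forces in N, time in s.
With the tool pointing down it reaches from about 0.425 to 0.95 m from the base axis. Payload 4.7 kg.
Tool frame: the origin (TCP) lies on the centre line of the jaws, within the pads' length; the fingertips stand robot.nose_length ahead of it and the grasp point (between the pads) lies 2 mm behind it (robot.nose_length is the distance from the TCP to the fingertips, in m); z points along the fingers, y is the direction in which the jaws open and shut (so a half turn about z gives the same grasp; the last joint's range is limited). The gripper opens to 85 mm and grips with 20 to 120 N. Pads are 22 mm wide; open, the fingers measure 114 mm over their backs; the gripper's body (76 mm by 85 mm) begins 54 mm behind the grasp point. The pads swing forward as they close: fully open they stand 13 mm farther back than shut.
Start: joints at [1.089, 0.469, -0.049, 1.532, 0.024, 1.141, -0.082], TCP at [0.295, -0.607, 0.248] pointing down, gripper open.
Joint ranges: [-2.59, 2.59], [-0.33, 1.99], [-1.39, 1.29], [0.1, 2.45], [-1.04, 4.18], [0.21, 1.99], [-2.66, 2.66]. Speed limits (rad/s): [2.57, 2.57, 3.14, 3.14, 3.14, 3.14, 3.14].

INTERFACE

Orientations are given as a unit quaternion [x, y, z, w].
In Python, from workcell import robot gives the robot as it stands.
- The arm moves only by the tool arm_command, never from a script. Its argument "increments" is a list of rows, each an object with "linear": the shift along the tool's x, y, z in m, a list of three; "twist": the turn about the tool's z in rad. In form: [{"linear": [tx, ty, tz], "twist": twist}, ...]. A call has exactly 8 rows; each row shifts and turns the commanded pose from where the row before left it, along the tool's axes as they then stand; what a row does not reach is not made up. A row lasts 1/12 s, in which the tool goes at most 41.7 mm and 7.16 degrees, less where a joint would pass 70% of its speed; a pose out of reach is approached as far as the arm can. A call with a gripper value outside its range is refused whole. "fingers" is the opening in per cent of the stroke, from 0 (shut) to 100 (fully open), set as the call begins (left out, the last holds). The fingers move at their own pace and stop on an object; the grip force is fixed at half the most. Time passes only in rows, so rows that do not move let the fingers close, or fill a call up. It gives the time, the measured TCP pose, the force and the opening at its end, in the units of the state.
- robot.observe(): the state, without advancing time (a new reading comes with each control period).
- robot.grab_frame(name): name is "scene" or "top" or "wrist"; returns (picture, depth): 400x640x3 uint8, blue, green, red; 400x640 float32, m along the optical axis (not along the pixel's ray), 0 where there is no reading.
- robot.camera_info(name): a dict with "fx", "fy", "cx", "cy" (pixels), "dist" ([k1, k2, p1, p2, k3] as OpenCV has them; the pictures are not rectified), "rvec" (rotation vector, rad) and "tvec" (3), from world to camera coordinates, as OpenCV has them. Camera axes: x right, y down, z forward; pixel columns grow to the right and rows downward; lengths in m; the calibration is good to about 2 mm. A picture is of the moment at which its call begins: read the wrist's pose just before it. camera_info takes no time and is no camera call; for the wrist camera it gives the pose at the moment of the call.
- robot.sign_off(): hands the job in, once; it reports no verdict.
Trained networks look in the newest picture that a camera, given by its name, has taken for a name from the list of things; names that differ only in an ending like _2 or _b are one class to them, and where a whole thing is asked for, a point or a joint stands for the part that bears it (a point fixed in the world has none). Each returns a list of dicts, best first, with "p" (0 to 1); they miss things now and then, are a little off and sometimes report something else, mostly with a low value. They report only what shows in the picture. A call takes as long as a camera call. They do not tell look-alikes from the thing itself.
- robot.spot_in(name, camera): "position" ([x, y, z] in m, in world coordinates, good to about 4 mm: the middle of the surface that is visible of it).
- robot.masks_of(name, camera): "region" (400x640 bool, what is visible of it).
The state is a dict: "t": time; "joint_positions": joint angles; "qvel": joint speeds; "effort": joint torques, N m; "tool_pos": TCP position; "ee_rot": TCP orientation; "contact_force": force on the tool from outside, world axes, zero at the start; "torque": the same for the moment, N m; "gripper_width": finger opening in m.
Only numpy, scipy, OpenCV 4.12 (cv2) and the standard library are available. Lean on these libraries where they do the work, as an engineer would, in place of code of your own. Each camera call takes 0.05 s, during which the arm holds its last target.

TASK

Get the string-light power box ready: swing the round dust cover on top of it all the way aside on its pin so that the port is uncovered, and only then pick up the timer by its white housing and, keeping it level, lower it gently over the two studs until its plate lies flat on the box over the port, either way round. Let go of it, and leave the cover swung aside and the candle jar, wire spool and shears where they are.

Things in the scene. Friction and masses are not known exactly. Their poses are not given: they have to be found in the camera images.
- power_box: Grey plastic power box, fixed to the table, 200 (x) x 240 (y) x 70 mm high with a flat top. Origin: at table height, straight under the centre of the port; the box reaches from x = -85 to +115 mm and y = -120 to +120 mm about it. z is up. On its top: the port, two studs and the pivoting dust cover.
- port (a point): Centre of the round port, a 40 mm wide, 16 mm deep recess with brass contacts, at the level of the box's top face (70 mm above the table). Axes as the power box.
- stud_left (a point): Top of one of the two upright steel studs, at x = 0, y = +75 mm in the box's frame. Each stud is 12 mm in diameter and stands 26 mm above the box's top; its upper 8 mm taper to 6 mm diameter.
- stud_right (a point): Top of the other, equal stud, at x = 0, y = -75 mm in the box's frame.
- cover_pin (a point): The vertical pin on which the dust cover pivots, at the level of the box's top, at x = +55 mm, y = 0 in the box's frame; its head ends 8 mm above the box's top.
- port_cover (a joint): Angle of the dust cover about its pin, rad: 0 = closed with the cover's disc centred over the port, 2.0 = fully aside at its stop. It grows as the cover turns clockwise seen from above, i.e. the knob goes from over the port towards the box's +y and then +x. Light friction (below 2 N at the knob) holds it where it is left.
- cover_knob (a point): Centre, half-way up, of the black round knob standing on the cover's disc: 20 mm in diameter, from 76 to 104 mm above the table, 55 mm from the pin. It may be pushed, or pinched and let turn in the fingers. The cover is a flat aluminium disc 54 mm in diameter, 5 mm thick, with an arm to the pin; its top is 76 mm above the table. The timer's plate has room once the cover is past 1.65 rad.
- timer_centre (a point): Centre, 26 mm above the underside, of the loose timer (about 0.35 kg, flat on the table): aluminium plate 60 (x) x 190 (y) x 8 mm with a 17 mm through hole at y = +75 and -75 mm; on its middle a white housing 40 (x) x 70 (y) mm, 8 to 52 mm above the underside. z up; same after half a turn. Seated: centre 96 mm above the table over the port, its y along the box's y.
- candle_jar: Bystander: glass candle jar, 60 mm in diameter, 75 mm high, loose, in front of the power box. Origin: centre of its underside.
- wire_spool: Bystander: wooden spool, 48 mm in diameter, 45 mm high, loose, in front of the timer's long side, towards the robot. Origin: centre of its underside.
- shears: Bystander: pruning shears, about 195 mm long (x), 60 mm wide and 16 mm high, loose, lying between the power box and the timer's starting place. Origin: middle of the underside.
Things that resemble listed ones, but are neither listed nor needed, are in the scene too. Of the things shaped like the part that bears timer_centre, the aluminium one is meant.

How it is judged:
On the way, in this order (a step that is already met when the one before it is completed fails the run):
1. the dust cover is swung aside (past 1.65 rad) while the timer still lies where it was (value of joint port_cover above 1.65 rad and distance of timer_centre from where it was at the start of the episode below 0.03 m), for 0.2 s.
2. the timer's plate is down on the box with both studs through its holes (horizontal distance between timer_centre and port below 0.005 m and z of timer_centre in the frame of power_box below 0.099 m and angle between the y axis of timer_centre and the y axis of power_box, either way round below 0.08 rad), for 0.2 s.
At the end, for the whole second after the job is handed in: The cover stands past 1.65 rad and is still; the timer, let go, lies flat on the box (within 2.5 mm of its seated height and 0.04 rad of level), centred over the port within 5 mm and in line with the studs within 0.08 rad either way round (value of joint port_cover above 1.65 rad and horizontal distance between timer_centre and port below 0.005 m and z of timer_centre in the frame of power_box between 0.0935 and 0.0985 m and angle between the y axis of timer_centre and the y axis of power_box, either way round below 0.08 rad and angle between timer_centre's own z axis and vertical below 0.04 rad and velocity of joint port_cover between -0.05 and 0.05 rad/s); the robot touches nothing.
It fails at once if the timer is tipped more than 0.35 rad from level (angle between timer_centre's own z axis and vertical above 0.35 rad).
It fails at once if the timer is rammed onto the box (over 80 N between them) (contact force between timer and power_box above 80 N).
It fails at once if the timer is dropped onto the studs (moves faster than 0.45 m/s there, as after falling more than 10 mm) (horizontal distance between timer_centre and port below 0.03 m and z of timer_centre in the frame of power_box below 0.122 m and linear speed of timer above 0.45 m/s).
It fails at once if the candle jar, wire spool or shears are shifted more than 30 mm (distance of any of candle_jar, wire_spool, shears from where it was at the start of the episode above 0.03 m).
It also fails if it takes over 64 s, if anything falls off the work surface, if the arm or the gripper's body presses on something with over 40 N, if the wrist force passes 120 N, or if a joint passes its speed limit or range.

## Working session

There is one attempt and no reset: what is moved stays moved. The work goes in short steps, Python scripts to look and compute and a tool call to move; the robot and the scene stay as the last step left them, time stands still between calls to the robot, and variables do not carry over. Pictures are saved under pics/ and viewed, and the job is handed in when it is done.

Besides the shell and the picture viewer there is one more tool, called after ">>>" by a JSON object that holds its "name" and its "arguments", one argument or row to a line. arm_command: Moves the arm, as the interface text tells. Its arguments: {"type":"object","properties":{"increments":{"type":"array"},"fingers":{"type":"number"}},"required":["increments"]}

```bash
ls; mkdir -p pics
python3 - <<'E'
from workcell import robot
import cv2
print(robot.observe(), robot.nose_length)
for n in ("scene","top","wrist"):
    p,d=robot.grab_frame(n); cv2.imwrite(f"pics/{n}0.png",p)
    i=robot.camera_info(n); print(n,i)
E
```

```text
pics
{'t': 0.0, 'joint_positions': array([ 1.08910772,  0.46942333, -0.04860024,  1.53369043,  0.02411076,
        1.14101643, -0.08229572]), 'qvel': array([ 0.00042293, -0.0003432 ,  0.00147414,  0.00123904,  0.00077324,
       -0.00024365,  0.00051281]), 'effort': array([ 4.13942307e-04, -5.10311079e+01, -4.64411324e-02, -2.37712437e+01,
        1.07679647e-02,  7.47176557e-03, -1.53181766e-06]), 'tool_pos': array([ 0.29506315, -0.60647604,  0.24727511]), 'ee_rot': array([ 9.74476561e-01,  2.24487149e-01, -2.57881344e-04, -9.41015274e-04]), 'contact_force': array([-0.63368148, -0.08183137,  0.73928119]), 'torque': array([-0.02114646,  0.02737197, -0.02567362]), 'gripper_width': 0.08522250104927331} 0.017
scene {'fx': 382.23575076805173, 'fy': 382.23575076805173, 'cx': 313.1890222800426, 'cy': 203.9432413264352, 'dist': array([-0.08250088,  0.        ,  0.        ,  0.        ,  0.        ]), 'rvec': array([ 2.33838641,  0.86571782, -0.30476163]), 'tvec': array([-0.36371601, -0.15584122,  1.12961926])}
top {'fx': 459.3277485556776, 'fy': 459.3277485556776, 'cx': 316.16969692631784, 'cy': 199.71545221714248, 'dist': array([-0.01611023,  0.        ,  0.        ,  0.        ,  0.        ]), 'rvec': array([ 2.22438874, -2.1714787 ,  0.08186083]), 'tvec': array([-7.98417951e-04,  4.44925418e-01,  1.17432040e+00])}
wrist {'fx': 334.44516491901993, 'fy': 334.44516491901993, 'cx': 316.53078297243104, 'cy': 196.89037200742771, 'dist': array([-0.02471341,  0.        ,  0.        ,  0.        ,  0.        ]), 'rvec': array([-2.41713844,  1.51267166,  0.25344171]), 'tvec': array([-0.67296866, -0.04074532,  0.38159078])}
```

View pics/scene0.png

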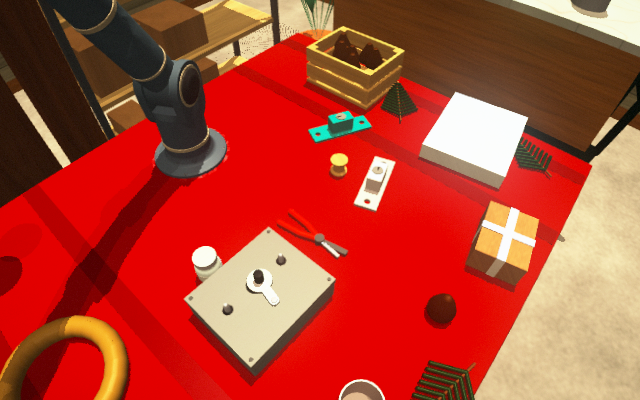

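View pics/top0.png

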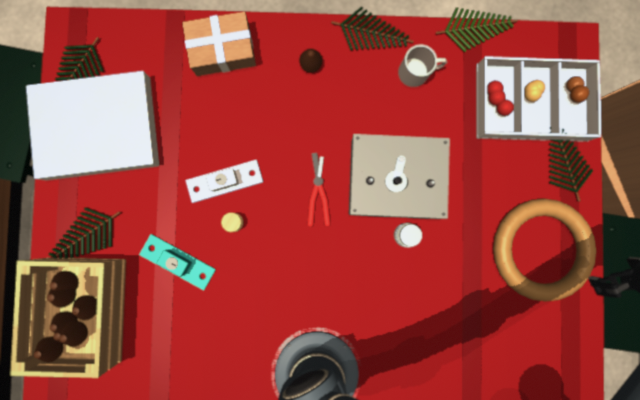

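View pics/wrist0.png

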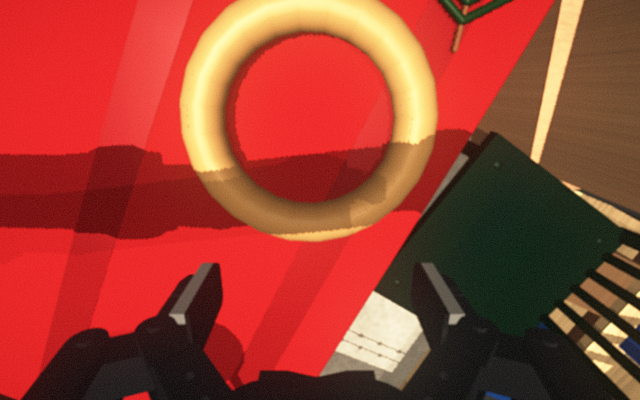

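The top view shows the box at about (400,177), with the cover closed and its knob at (397,180). The aluminium timer is at (224,180), the teal look-alike at (177,262), the shears at (318,190), the spool at (232,222) and the jar at (408,235). Next I'll measure them.

```bash
cat > h.py <<'E'
from workcell import robot
import cv2, numpy as np
from scipy.spatial.transform import Rotation as R
def cam(n):
    i=robot.camera_info(n)
    K=np.array([[i['fx'],0,i['cx']],[0,i['fy'],i['cy']],[0,0,1]])
    return K,np.array(i['dist']),cv2.Rodrigues(i['rvec'])[0],np.array(i['tvec'])
def rays(c,px):
    K,D,Rm,t=c
    u=cv2.undistortPoints(np.array(px,float).reshape(-1,1,2),K,D).reshape(-1,2)
    return np.c_[u,np.ones(len(u))]
def onplane(c,px,z):
    r=rays(c,px)@c[2]; o=-c[2].T@c[3]
    return o+r*((z-o[2])/r[:,2])[:,None]
def cloud(c,d,mask):
    v,u=np.nonzero(mask&(d>0)); r=rays(c,np.c_[u,v])
    return (r*d[v,u][:,None]-c[3])@c[2], np.c_[u,v]
def proj(c,P):
    return cv2.projectPoints(np.array(P,float).reshape(-1,1,3),cv2.Rodrigues(c[2])[0],c[3],c[0],c[1])[0].reshape(-1,2)
E
python3 - <<'E'
from h import *
np.set_printoptions(precision=4,suppress=True)
for n in ("top","scene"):
    p,d=robot.grab_frame(n); np.save(f"{n}.npy",d); c=cam(n)
    for w in ("power_box","cover_knob","stud_left","cover_pin","timer_centre","candle_jar","wire_spool","shears"):
        r=robot.spot_in(w,n)
        print(n,w,[(np.round(q['position'],4),round(q['p'],2)) for q in r][:3])
    for w in ("power_box","timer_centre"):
        for k,q in enumerate(robot.masks_of(w,n)[:3]):
            m=q['region']; P,uv=cloud(c,d,m)
            print(w,k,round(q['p'],2),m.sum(),uv.mean(0) if len(uv) else 0,np.percentile(P[:,2],[2,50,90,98]), P.mean(0))
            np.save(f"m_{n}_{w}{k}.npy",m)
print(robot.observe()['t'])
p,_=robot.grab_frame("top")
cv2.imwrite("pics/top_box.png",cv2.resize(p[120:250,335:465],None,fx=4.5,fy=4.5,interpolation=cv2.INTER_CUBIC))
cv2.imwrite("pics/top_tim.png",cv2.resize(p[140:240,170:340],None,fx=4.5,fy=4.5,interpolation=cv2.INTER_CUBIC))
E
```

```text
top power_box [(array([ 0.5023, -0.1889,  0.0694]), 0.61)]
top cover_knob [(array([ 0.5026, -0.1868,  0.0731]), 0.93)]
top stud_left [(array([ 0.503 , -0.1905,  0.0744]), 0.69)]
top cover_pin [(array([ 0.503 , -0.1913,  0.072 ]), 0.61)]
top timer_centre [(array([0.2777, 0.3578, 0.008 ]), 0.81), (array([0.4887, 0.246 , 0.0096]), 0.61)]
top candle_jar [(array([ 0.3603, -0.213 ,  0.0738]), 0.77)]
top wire_spool [(array([0.3816, 0.221 , 0.0443]), 0.75)]
top shears [(array([0.4526, 0.0051, 0.0175]), 0.68)]
power_box 0 0.93 7872 [398.8091 176.0301] [0.0513 0.0698 0.0734 0.0783] [ 0.5054 -0.1928  0.0695]
timer_centre 0 0.59 1754 [176.7563 261.5378] [0.001  0.0088 0.0525 0.0554] [0.2783 0.3606 0.0203]
timer_centre 1 0.56 1599 [224.553  180.4075] [0.0022 0.0086 0.0528 0.0554] [0.4883 0.2464 0.0206]
scene power_box [(array([ 0.5173, -0.2027,  0.0643]), 0.88)]
scene cover_knob [(array([ 0.4982, -0.1891,  0.0802]), 0.71)]
scene stud_left [(array([ 0.5232, -0.2102,  0.0688]), 0.59), (array([0.4944, 0.223 , 0.0112]), 0.43)]
scene cover_pin [(array([ 0.5185, -0.208 ,  0.0715]), 0.94)]
scene timer_centre [(array([0.2861, 0.3472, 0.008 ]), 0.87), (array([0.4978, 0.2233, 0.0086]), 0.73)]
scene candle_jar [(array([ 0.526 , -0.2077,  0.067 ]), 0.7), (array([0.4614, 0.0049, 0.0124]), 0.65), (array([ 0.3693, -0.2284,  0.0744]), 0.57)]
scene wire_spool [(array([0.3861, 0.2158, 0.0401]), 0.73)]
scene shears [(array([0.4611, 0.0059, 0.0121]), 0.84)]
power_box 0 0.88 12066 [261.3102 298.1578] [0.0159 0.0714 0.0736 0.0795] [ 0.519  -0.2059  0.0682]
power_box 1 0.34 1175 [374.3208 184.3405] [0.0017 0.0106 0.053  0.055 ] [0.4975 0.2303 0.0219]
timer_centre 0 0.78 1102 [374.4244 183.316 ] [0.0054 0.0108 0.053  0.0551] [0.4961 0.2325 0.0231]
timer_centre 1 0.7 1013 [339.22 126.67] [0.0022 0.01   0.0525 0.0551] [0.2809 0.3541 0.0217]
1.25
```

View pics/top_box.png

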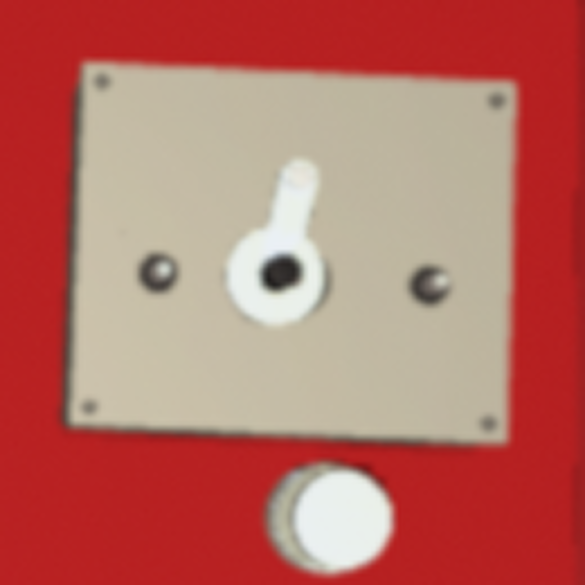

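View pics/top_tim.png

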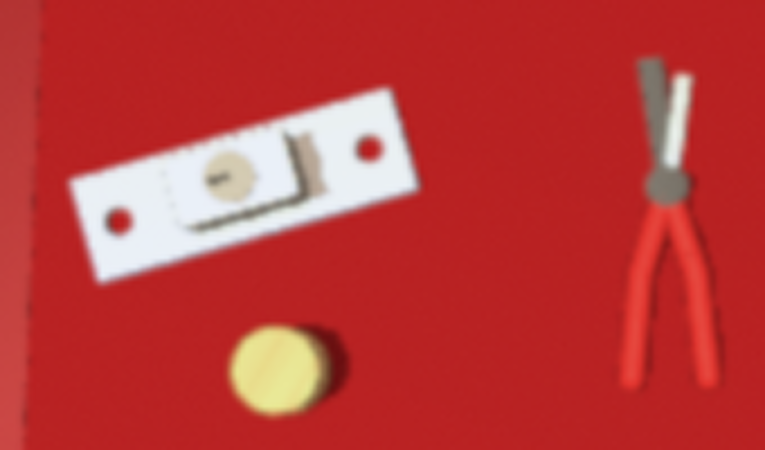

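Run:
```python
from h import *
np.set_printoptions(precision=4,suppress=True)
d=np.load("top.npy"); c=cam("top")
m=np.zeros(d.shape,bool); m[120:230,335:465]=1
P,uv=cloud(c,d,m)
s=P[(P[:,2]>.063)&(P[:,2]<.085)]
r=cv2.minAreaRect(s[:,:2].astype(np.float32)*1000); print("box",r,cv2.boxPoints(r))
q=P[(P[:,2]>.084)]; print(np.c_[q][:60]*1000)
m=np.load("m_top_timer_centre1.npy"); P,uv=cloud(c,d,cv2.dilate(m.astype(np.uint8),np.ones((5,5)))>0)
print("plate med", np.median(P[(P[:,2]>.004)&(P[:,2]<.015),2]))
s=P[(P[:,2]>.004)]
r=cv2.minAreaRect(s[:,:2].astype(np.float32)*1000); print("plate",r)
s=P[(P[:,2]>.045)]
r=cv2.minAreaRect(s[:,:2].astype(np.float32)*1000); print("housing",r,len(s),s[:,2].mean(),s.mean(0))
```

```text
box ((490.97674560546875, -194.97894287109375), (238.8995819091797, 232.82801818847656), 88.88127136230469) [[ 372.2527 -312.1331]
 [ 605.0364 -316.6789]
 [ 609.7007  -77.8248]
 [ 376.9171  -73.279 ]]
[[ 501.2725 -181.7808  103.3847]
 [ 501.4215 -184.3374  102.637 ]
 [ 501.2893 -186.4285  104.3006]
 [ 501.6158 -189.2858  102.0332]
 [ 498.706  -120.8792   90.5504]
 [ 498.7817 -177.0663  102.961 ]
 [ 498.3237 -178.6246  107.5084]
 [ 498.705  -181.5595  104.7116]
 [ 499.5381 -185.2661   97.968 ]
 [ 499.0833 -186.8122  102.4838]
 [ 498.8996 -188.8054  104.6272]
 [ 499.1568 -191.5554  102.9211]
 [ 496.7217 -116.7258   85.3055]
 [ 495.3916 -117.5251   97.8906]
 [ 495.5195 -120.0227   97.291 ]
 [ 495.5802 -122.4409   97.2992]
 [ 497.3712 -176.4344   93.4334]
 [ 496.0763 -176.6177  105.5459]
 [ 496.0312 -178.8459  106.4968]
 [ 496.5721 -182.064   102.2208]
 [ 496.4748 -184.2062  103.6375]
 [ 496.802  -187.0784  101.2714]
 [ 496.6833 -189.1795  102.8786]
 [ 496.6539 -191.4323  103.6887]
 [ 493.5744 -115.9401   91.7298]
 [ 493.3266 -117.9975   94.5842]
 [ 492.933  -119.8641   98.7804]
 [ 493.3
[... 673 characters left out ...]
  102.8665]
 [ 491.8516 -186.9365  102.3132]
 [ 491.9076 -189.3409  102.3637]
 [ 491.8804 -191.5919  103.1849]
 [ 492.4208 -194.8972   98.7507]
 [ 495.7145 -268.8993   85.08  ]
 [ 495.3085 -270.2177   89.3536]
 [ 495.2037 -272.2582   90.8798]
 [ 489.0548 -116.457    88.3416]
 [ 488.8615 -118.5738   90.7924]
 [ 488.6911 -120.7096   93.0213]
 [ 488.8917 -123.318    91.6854]
 [ 490.7503 -175.3862   86.3398]]
plate med 0.007402936197400486
plate ((490.4335632324219, 250.4933624267578), (68.31653594970703, 195.288330078125), 17.504419326782227)
housing ((489.371826171875, 250.64956665039062), (40.77313232421875, 70.33194732666016), 18.002038955688477) 448 0.0517509492067381 [0.4889 0.2498 0.0518]
```

Run:
```python
from h import *
np.set_printoptions(precision=4,suppress=True)
c=cam("top")
f=lambda px:np.array([[335+x/4.5,120+y/4.5] for x,y in px])-0.39  # resize pixel-centre
B=onplane(c,f([(82,62),(516,82),(508,442),(67,426)]),.07); print("box corners",B)
for i in range(4): print(np.linalg.norm(B[i]-B[i-1]))
S=onplane(c,f([(158,272),(430,285)]),.085); print("studs mid-height",S, np.linalg.norm(S[0]-S[1]), "mid",S.mean(0))
y=B[0]-B[1]; y2=B[3]-B[2]; print("yaw",np.arctan2(-y[0],y[1]),np.arctan2(-y2[0],y2[1]))
ys=S[0]-S[1]; yaw=np.arctan2(-ys[0],ys[1]); print("stud yaw",yaw)
x=B[0]-B[3]; x2=B[1]-B[2];print("yaw x",np.arctan2(x[1],x[0]),np.arctan2(x2[1],x2[0]))
cen=B.mean(0)
for w in (-.03,-.045): 
  print("port from corners",cen[:2]-.015*np.array([np.cos(w),np.sin(w)]))
print("pin",onplane(c,f([(298,175)]),.078),"disc",onplane(c,f([(277,277)]),.076),"knob top",onplane(c,f([(282,272)]),.104))
# scene
p,_=robot.grab_frame("scene"); cv2.imwrite("pics/sc_box.png",cv2.resize(p[220:375,175:345],None,fx=4,fy=4,interpolation=cv2.INTER_CUBIC))
```

```text
box corners [[ 0.6089 -0.0766  0.07  ]
 [ 0.6043 -0.318   0.07  ]
 [ 0.4045 -0.3147  0.07  ]
 [ 0.4075 -0.0721  0.07  ]]
0.20138113906253133
0.2414376928562225
0.19980352896876666
0.2425951298495753
studs mid-height [[ 0.4918 -0.1186  0.085 ]
 [ 0.4884 -0.2669  0.085 ]] 0.14835327707375676 mid [ 0.4901 -0.1928  0.085 ]
yaw -0.018850612152521207 -0.012349289859177411
stud yaw -0.022419290484153354
yaw x -0.022090850906630738 -0.01634921090871144
port from corners [ 0.4913 -0.1949]
port from corners [ 0.4913 -0.1947]
pin [[ 0.5479 -0.1955  0.078 ]] disc [[ 0.4916 -0.1851  0.076 ]] knob top [[ 0.4914 -0.1825  0.104 ]]
```

View pics/sc_box.png

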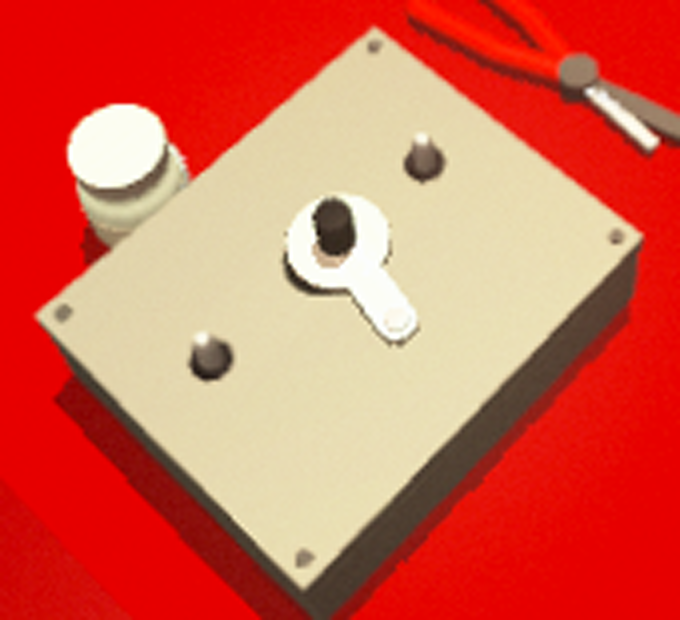

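```bash
cat >> h.py <<'E'
def head(q):
    x=R.from_quat(q).as_matrix()[:,0]; return np.arctan2(x[1],x[0])
def plan(wps, n, start=None):
    """wps: list of (x,y,z,heading) ; n: rows for each leg. prints rows, straight legs."""
    s=robot.observe(); p=np.array(s['tool_pos']); h=head(s['ee_rot'])
    if start is not None: p=np.array(start[:3]);h=start[3]
    k=0
    for (x,y,z,hh),m in zip(wps,n):
        g=np.array([x,y,z]); dh=(hh-h+np.pi)%(2*np.pi)-np.pi; p0=p.copy();h0=h
        for i in range(1,m+1):
            d=p0+(g-p0)*i/m-p
            l=[d[0]*np.cos(h)+d[1]*np.sin(h), d[0]*np.sin(h)-d[1]*np.cos(h), -d[2]]
            l=np.round(l,4); tw=round(-(h0+dh*i/m-h),3)
            p=p+np.array([l[0]*np.cos(h)+l[1]*np.sin(h), l[0]*np.sin(h)-l[1]*np.cos(h), -l[2]]); h=h-tw
            print('{"linear":[%.4f,%.4f,%.4f],"twist":%.3f},'%(*l,tw)); k+=1
            if k%8==0: print('--', np.round(p,4), round(h,3))
E
python3 - <<'E'
from h import *
np.set_printoptions(precision=4,suppress=True)
s=robot.observe(); c=cam("wrist")
RT=R.from_quat(s['ee_rot']).as_matrix()
o=-c[2].T@c[3]
print("cam in tool",RT.T@(o-s['tool_pos'])); print("cam axes in tool (rows x,y,z cam)\n",c[2]@RT)
print(RT, s['tool_pos'],head(s['ee_rot']))
plan([(.497,-.218,.24,np.radians(104))],[16])
E
```

```text
cam in tool [ 0.0848 -0.0013 -0.1259]
cam axes in tool (rows x,y,z cam)
 [[-0.0006  1.     -0.0003]
 [-0.946  -0.0007 -0.3242]
 [-0.3242  0.0001  0.946 ]]
[[ 0.8992  0.4375  0.0001]
 [ 0.4375 -0.8992 -0.0001]
 [ 0.      0.0002 -1.    ]] [ 0.2954 -0.607   0.2484] 0.4528293545668378
{"linear":[0.0220,-0.0163,0.0005],"twist":-0.085},
{"linear":[0.0233,-0.0145,0.0005],"twist":-0.085},
{"linear":[0.0244,-0.0124,0.0006],"twist":-0.085},
{"linear":[0.0254,-0.0103,0.0005],"twist":-0.086},
{"linear":[0.0261,-0.0080,0.0005],"twist":-0.085},
{"linear":[0.0268,-0.0058,0.0005],"twist":-0.085},
{"linear":[0.0271,-0.0035,0.0006],"twist":-0.085},
{"linear":[0.0274,-0.0012,0.0005],"twist":-0.085},
-- [ 0.3962 -0.4125  0.2442] 1.134
{"linear":[0.0274,0.0011,0.0005],"twist":-0.085},
{"linear":[0.0271,0.0034,0.0005],"twist":-0.085},
{"linear":[0.0268,0.0058,0.0005],"twist":-0.086},
{"linear":[0.0262,0.0080,0.0006],"twist":-0.085},
{"linear":[0.0254,0.0102,0.0005],"twist":-0.085},
{"linear":[0.0244,0.0124,0.0005],"twist":-0.085},
{"linear":[0.0234,0.0143,0.0005],"twist":-0.085},
{"linear":[0.0220,0.0163,0.0006],"twist":-0.085},
-- [ 0.497 -0.218  0.24 ] 1.815
```

>>> {"name": "arm_command", "arguments": {
  "increments": [
    {"linear": [0.022,-0.0163,0.0005],"twist": -0.085},
    {"linear": [0.0233,-0.0145,0.0005],"twist": -0.085},
    {"linear": [0.0244,-0.0124,0.0005],"twist": -0.085},
    {"linear": [0.0254,-0.0103,0.0005],"twist": -0.085},
    {"linear": [0.0261,-0.008,0.0005],"twist": -0.085},
    {"linear": [0.0268,-0.0058,0.0005],"twist": -0.085},
    {"linear": [0.0271,-0.0035,0.0005],"twist": -0.085},
    {"linear": [0.0274,-0.0012,0.0005],"twist": -0.085}
  ],
  "fingers": 0
}}

```text
t: 2.02
tool_pos: [0.3967, -0.4114, 0.2445]
ee_rot: [0.843, 0.538, -0.0, 0.0]
contact_force: [0.2, -0.6, -0.0]
gripper_width: -0.0001
```

>>> {"name": "arm_command", "arguments": {
  "increments": [
    {"linear": [0.0274,0.0011,0.0005],"twist": -0.085},
    {"linear": [0.0271,0.0034,0.0005],"twist": -0.085},
    {"linear": [0.0268,0.0058,0.0005],"twist": -0.085},
    {"linear": [0.0262,0.008,0.0005],"twist": -0.085},
    {"linear": [0.0254,0.0102,0.0005],"twist": -0.085},
    {"linear": [0.0244,0.0124,0.0005],"twist": -0.085},
    {"linear": [0.0234,0.0143,0.0005],"twist": -0.085},
    {"linear": [0.022,0.0163,0.0005],"twist": -0.085}
  ]
}}

```text
t: 2.68
tool_pos: [0.4979, -0.217, 0.2406]
ee_rot: [0.615, 0.789, -0.0, 0.0]
contact_force: [0.5, 0.1, -0.2]
gripper_width: -0.0001
```

Run:
```python
from h import *
np.set_printoptions(precision=4,suppress=True)
s=robot.observe(); c=cam("wrist"); p,d=robot.grab_frame("wrist")
import pickle; pickle.dump((c,d,p),open("w1.pkl","wb"))
cv2.imwrite("pics/w1.png",p); print(s['t'],s['tool_pos'],head(s['ee_rot']),s['gripper_width'],s['joint_positions'])
```

```text
2.6833 [ 0.4979 -0.217   0.2406] 1.8167739874001152 -0.00013564048338471805 [ 0.7284  0.3013 -0.4845  1.8362  0.1611  1.0421  0.4269]
```

View pics/w1.png

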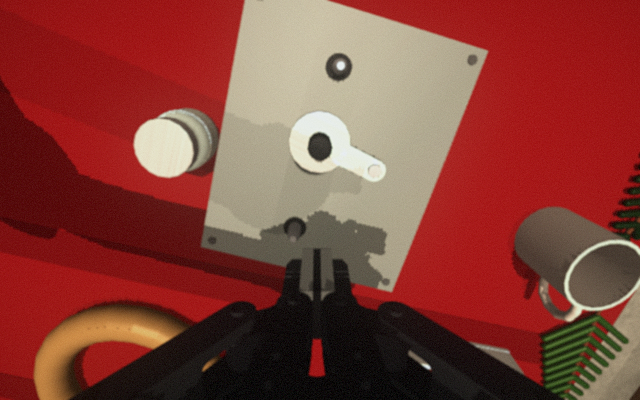

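Run:
```python
from h import *
import pickle
np.set_printoptions(precision=4,suppress=True)
c,d,p=pickle.load(open("w1.pkl","rb"))
big=cv2.resize(p[40:260,200:500],None,fx=2.6,fy=2.6,interpolation=cv2.INTER_CUBIC); cv2.imwrite("pics/w1b.png",big)
print("studs", onplane(c,[(338.5,66)],.085),onplane(c,[(294,228)],.085))
print("pin",onplane(c,[(376,171)],.078),"disc",onplane(c,[(319,142)],.076),"knobtop",onplane(c,[(319,147)],.104))
print("corner screws", onplane(c,[(212,240),(386,282),(472.5,60)],.07))
```

```text
studs [[ 0.4919 -0.1181  0.085 ]] [[ 0.4888 -0.2624  0.085 ]]
pin [[ 0.5475 -0.1939  0.078 ]] disc [[ 0.4921 -0.1815  0.076 ]] knobtop [[ 0.4917 -0.1808  0.104 ]]
corner screws [[ 0.414  -0.3015  0.07  ]
 [ 0.5948 -0.3056  0.07  ]
 [ 0.5991 -0.0852  0.07  ]]
```

View pics/w1b.png

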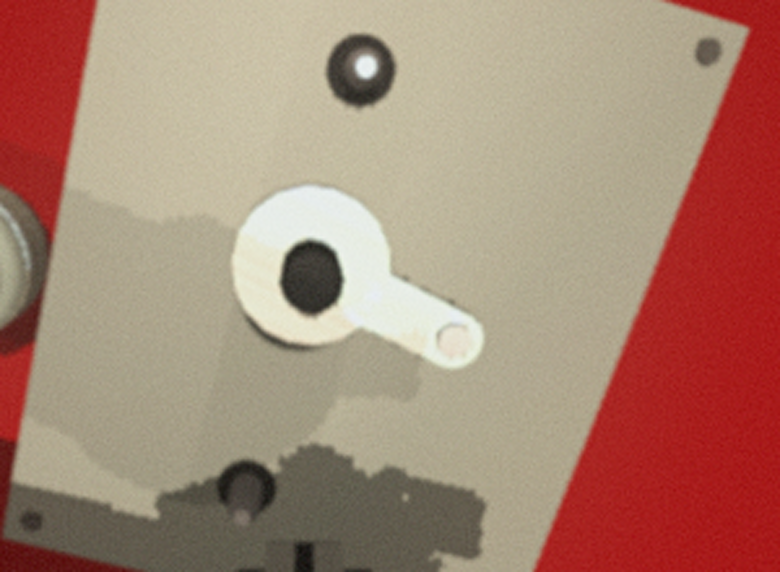

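>>> {"name": "arm_command", "arguments": {
  "increments": [
    {"linear": [0,0,0.0177],"twist": 0},
    {"linear": [0,0,0.0177],"twist": 0},
    {"linear": [0,0,0.0177],"twist": 0},
    {"linear": [0,0,0.0177],"twist": 0},
    {"linear": [0,0,0.0177],"twist": 0},
    {"linear": [0,0,0.0177],"twist": 0},
    {"linear": [0,0,0.0177],"twist": 0},
    {"linear": [0,0,0.0177],"twist": 0}
  ]
}}

```text
t: 3.4
tool_pos: [0.4974, -0.2185, 0.0981]
ee_rot: [0.617, 0.787, -0.0, 0.0]
contact_force: [-0.5, 0.1, 0.7]
gripper_width: 0.0001
```

Run:
```python
from h import *
s=robot.observe(); print(s['tool_pos'],head(s['ee_rot']),s['contact_force'])
pin=np.array([.5475,-.1945]); W=[]
for a in np.linspace(204.5,90,25)[1:]:
    r=np.radians(a); W.append((*(pin+.055*np.array([np.cos(r),np.sin(r)])),.099,r-np.radians(101)))
plan(W,[1]*24)
```

```text
[ 0.49742301 -0.21852829  0.09807149] 1.8120596000341087 [-0.4746525   0.11578697  0.72094988]
{"linear":[0.0057,-0.0003,-0.0009],"twist":0.089},
{"linear":[0.0045,-0.0007,-0.0000],"twist":0.083},
{"linear":[0.0046,-0.0007,-0.0000],"twist":0.083},
{"linear":[0.0045,-0.0007,-0.0000],"twist":0.084},
{"linear":[0.0045,-0.0007,-0.0000],"twist":0.083},
{"linear":[0.0045,-0.0007,-0.0000],"twist":0.083},
{"linear":[0.0046,-0.0007,-0.0000],"twist":0.084},
{"linear":[0.0045,-0.0006,-0.0000],"twist":0.083},
-- [ 0.4941 -0.1815  0.099 ] 1.14
{"linear":[0.0045,-0.0007,-0.0000],"twist":0.083},
{"linear":[0.0045,-0.0007,-0.0000],"twist":0.083},
{"linear":[0.0046,-0.0007,-0.0000],"twist":0.084},
{"linear":[0.0045,-0.0007,-0.0000],"twist":0.083},
{"linear":[0.0045,-0.0007,-0.0000],"twist":0.083},
{"linear":[0.0046,-0.0007,-0.0000],"twist":0.083},
{"linear":[0.0045,-0.0006,-0.0000],"twist":0.084},
{"linear":[0.0045,-0.0007,-0.0000],"twist":0.083},
-- [ 0.5135 -0.1513  0.099 ] 0.474
{"linear":[0.0045,-0.0007,-0.0000],"twist":0.083},
{"linear":[0.0046,-0.0007,-0.0000],"twist":0.083},
{"linear":[0.0045,-0.0007,-0.0000],"twist":0.084},
{"linear":[0.0045,-0.0007,-0.0000],"twist":0.083},
{"linear":[0.0045,-0.0007,-0.0000],"twist":0.083},
{"linear":[0.0046,-0.0006,-0.0000],"twist":0.084},
{"linear":[0.0045,-0.0007,-0.0000],"twist":0.083},
{"linear":[0.0045,-0.0007,-0.0000],"twist":0.083},
-- [ 0.5475 -0.1395  0.099 ] -0.192
```

>>> {"name": "arm_command", "arguments": {
  "increments": [
    {"linear": [0.0057,-0.0003,-0.0009],"twist": 0.089},
    {"linear": [0.0045,-0.0007,0],"twist": 0.083},
    {"linear": [0.0045,-0.0007,0],"twist": 0.083},
    {"linear": [0.0045,-0.0007,0],"twist": 0.083},
    {"linear": [0.0045,-0.0007,0],"twist": 0.083},
    {"linear": [0.0045,-0.0007,0],"twist": 0.083},
    {"linear": [0.0046,-0.0007,0],"twist": 0.084},
    {"linear": [0.0045,-0.0007,0],"twist": 0.083}
  ]
}}

```text
t: 4.07
tool_pos: [0.494, -0.1819, 0.0998]
ee_rot: [0.843, 0.538, -0.0, 0.001]
contact_force: [0.2, -1.5, 0.5]
gripper_width: -0.0
```

Run:
```python
from h import *
p,_=robot.grab_frame("top")
cv2.imwrite("pics/top_c1.png",cv2.resize(p[120:250,335:465],None,fx=4,fy=4,interpolation=cv2.INTER_CUBIC))
s=robot.observe(); print(s['tool_pos'],head(s['ee_rot']),s['contact_force'])
```

```text
[ 0.49429979 -0.18070124  0.09984015] 1.1356278241604203 [ 0.08855406 -0.87856399 -0.7497595 ]
```

View pics/top_c1.png

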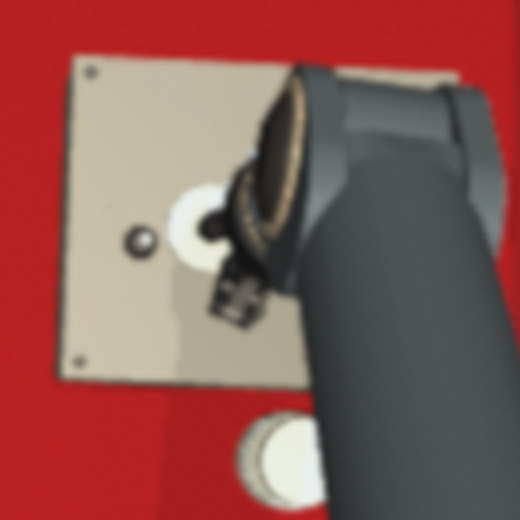

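The knob, at about (212,226) in the crop, is moving ahead of the fingers and the cover is turning with it. I'll continue.

>>> {"name": "arm_command", "arguments": {
  "increments": [
    {"linear": [0.0045,-0.0007,0],"twist": 0.083},
    {"linear": [0.0045,-0.0007,0],"twist": 0.083},
    {"linear": [0.0046,-0.0007,0],"twist": 0.084},
    {"linear": [0.0045,-0.0007,0],"twist": 0.083},
    {"linear": [0.0045,-0.0007,0],"twist": 0.083},
    {"linear": [0.0046,-0.0007,0],"twist": 0.083},
    {"linear": [0.0045,-0.0006,0],"twist": 0.084},
    {"linear": [0.0045,-0.0007,0],"twist": 0.083}
  ]
}}

```text
t: 4.78
tool_pos: [0.5132, -0.1516, 0.0997]
ee_rot: [0.972, 0.234, -0.0, 0.0]
contact_force: [-0.4, -1.4, 0.3]
gripper_width: 0.0002
```

>>> {"name": "arm_command", "arguments": {
  "increments": [
    {"linear": [0.0045,-0.0007,0],"twist": 0.083},
    {"linear": [0.0046,-0.0007,0],"twist": 0.083},
    {"linear": [0.0045,-0.0007,0],"twist": 0.084},
    {"linear": [0.0045,-0.0007,0],"twist": 0.083},
    {"linear": [0.0045,-0.0007,0],"twist": 0.083},
    {"linear": [0.0046,-0.0006,0],"twist": 0.084},
    {"linear": [0.0045,-0.0007,0],"twist": 0.083},
    {"linear": [0.0045,-0.0007,0],"twist": 0.083}
  ]
}}

```text
t: 5.45
tool_pos: [0.5469, -0.1396, 0.0996]
ee_rot: [0.995, -0.096, -0.001, 0.0]
contact_force: [-0.7, -0.6, -0.5]
gripper_width: 0.0004
```

Run:
```python
from h import *
p,_=robot.grab_frame("top")
cv2.imwrite("pics/top_c2.png",cv2.resize(p[120:250,335:465],None,fx=4,fy=4,interpolation=cv2.INTER_CUBIC))
c=cam("wrist");p,_=robot.grab_frame("wrist"); cv2.imwrite("pics/w2.png",p)
s=robot.observe(); print(s['tool_pos'],head(s['ee_rot']),s['contact_force'],s['joint_positions'])
```

```text
[ 0.54772739 -0.13926734  0.09960842] -0.18867107930612853 [ 0.08833288 -0.13200017 -0.88708453] [ 0.13245562  0.46463964  0.05390622  1.93844704 -0.03529459  0.73903983
 -1.55272812]
```

View pics/top_c2.png

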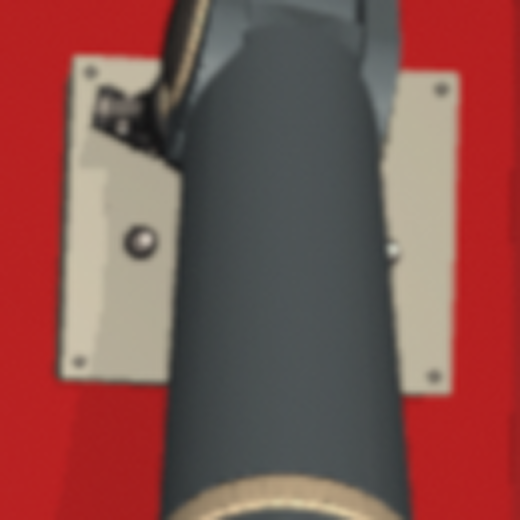

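View pics/w2.png

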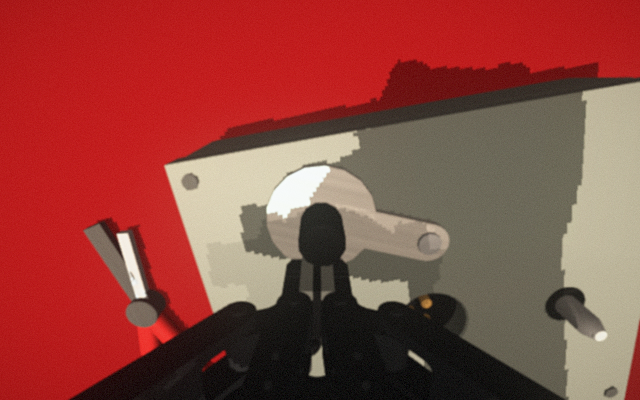

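Run:
```python
from h import *
c=cam("wrist")
a=onplane(c,[(430,242)],.078)[0]; b=onplane(c,[(320,214)],.076)[0]; v=b-a
ang=np.arctan2(v[1],v[0]); print(a,b,np.hypot(*v[:2]),"joint",np.pi-.02-ang)
```

```text
[ 0.5472671  -0.19404851  0.078     ] [ 0.5711922 -0.1436362  0.076    ] 0.055801534132840176 joint 1.993908742032523
```

The cover stands at about 1.99 rad, against its stop. The pin-to-disc distance comes out at 55.8 mm against the specified 55, so I trust the reading. Now I'll back off and go up.

>>> {"name": "arm_command", "arguments": {
  "increments": [
    {"linear": [-0.006,0,0],"twist": 0},
    {"linear": [-0.004,0,-0.01],"twist": 0},
    {"linear": [0,0,-0.025],"twist": 0},
    {"linear": [0,0,-0.025],"twist": 0},
    {"linear": [0,0,-0.025],"twist": 0},
    {"linear": [0,0,-0.025],"twist": 0},
    {"linear": [0,0,-0.025],"twist": 0},
    {"linear": [0,0,-0.015],"twist": 0}
  ],
  "fingers": 80
}}

```text
t: 6.22
tool_pos: [0.5376, -0.1376, 0.2534]
ee_rot: [0.996, -0.094, 0.002, 0.0]
contact_force: [0.2, -0.8, -0.4]
gripper_width: 0.0682
```

Run:
```python
from h import *
np.set_printoptions(precision=4,suppress=True)
c=cam("wrist");p,_=robot.grab_frame("wrist"); cv2.imwrite("pics/w3.png",p)
import pickle; pickle.dump((c,p),open("w3.pkl","wb"))
s=robot.observe(); print(s['t'],s['tool_pos'],head(s['ee_rot']),s['contact_force'],s['gripper_width'])
plan([(.4894,.2505,.25,np.radians(108))],[24])
```

```text
6.2667 [ 0.5389 -0.1379  0.2556] -0.18910707416393444 [1.1908 0.1301 1.7558] 0.06827124282144953
{"linear":[-0.0051,-0.0155,0.0002],"twist":-0.086},
{"linear":[-0.0037,-0.0159,0.0003],"twist":-0.087},
{"linear":[-0.0023,-0.0161,0.0002],"twist":-0.086},
{"linear":[-0.0009,-0.0163,0.0002],"twist":-0.087},
{"linear":[0.0005,-0.0163,0.0003],"twist":-0.086},
{"linear":[0.0019,-0.0162,0.0002],"twist":-0.087},
{"linear":[0.0032,-0.0160,0.0002],"twist":-0.086},
{"linear":[0.0047,-0.0156,0.0003],"twist":-0.086},
-- [ 0.5224 -0.0085  0.2537] 0.502
{"linear":[0.0060,-0.0152,0.0002],"twist":-0.087},
{"linear":[0.0073,-0.0146,0.0003],"twist":-0.086},
{"linear":[0.0085,-0.0140,0.0002],"twist":-0.087},
{"linear":[0.0096,-0.0131,0.0002],"twist":-0.086},
{"linear":[0.0108,-0.0122,0.0003],"twist":-0.086},
{"linear":[0.0118,-0.0113,0.0002],"twist":-0.087},
{"linear":[0.0127,-0.0102,0.0002],"twist":-0.086},
{"linear":[0.0136,-0.0091,0.0003],"twist":-0.087},
-- [0.5059 0.1211 0.2518] 1.194
{"linear":[0.0143,-0.0079,0.0002],"twist":-0.086},
{"linear":[0.0149,-0.0066,0.0002],"twist":-0.087},
{"linear":[0.0154,-0.0053,0.0003],"twist":-0.086},
{"linear":[0.0158,-0.0040,0.0002],"twist":-0.086},
{"linear":[0.0161,-0.0026,0.0002],"twist":-0.087},
{"linear":[0.0163,-0.0011,0.0003],"twist":-0.086},
{"linear":[0.0163,0.0002,0.0002],"twist":-0.087},
{"linear":[0.0162,0.0017,0.0002],"twist":-0.086},
-- [0.4894 0.2505 0.25  ] 1.885
```

View pics/w3.png

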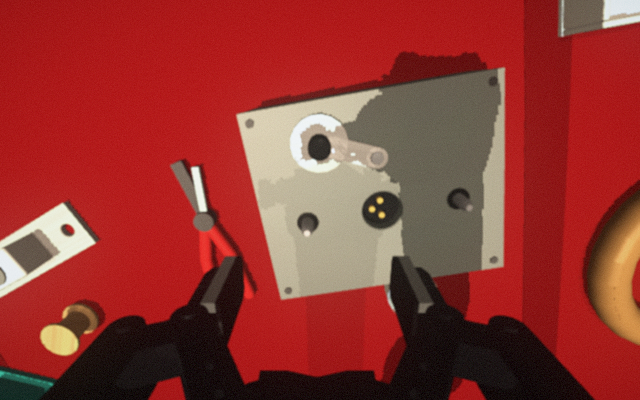

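The cover stays aside with its disc at (319,142). The port is uncovered at (382,210), and the stud bases are at (308,222) and (459,199). I'll fit the port's rim from this picture.

Run:
```python
from h import *
import pickle
np.set_printoptions(precision=4,suppress=True)
c,p=pickle.load(open("w3.pkl","rb"))
g=cv2.cvtColor(p,cv2.COLOR_BGR2GRAY)
roi=np.zeros_like(g); roi[185:236,355:410]=255
m=((g<45)|((p[...,2]>1.6*p[...,0].astype(int)+20)))&(roi>0)
m=cv2.morphologyEx(m.astype(np.uint8),cv2.MORPH_CLOSE,np.ones((5,5)))
n,l,st,ce=cv2.connectedComponentsWithStats(m); k=1+np.argmax(st[1:,4]); print(st[k],ce[k])
ct=max(cv2.findContours((l==k).astype(np.uint8),0,1)[0],key=cv2.contourArea)
hull=cv2.convexHull(ct).reshape(-1,2)
P=onplane(c,hull,.07)[:,:2]
A=np.c_[2*P,np.ones(len(P))]; s=np.linalg.lstsq(A,(P**2).sum(1),rcond=None)[0]
print("port",s[:2],"r",np.sqrt(s[2]+s[0]**2+s[1]**2))
big=cv2.resize(p[180:250,280:480],None,fx=4,fy=4,interpolation=cv2.INTER_CUBIC); cv2.imwrite("pics/w3b.png",big)
print("screws",onplane(c,[(249.5,124),(288.5,291),(492,260),(492.5,82)],.07))
```

```text
[363 193  36  31 803] [380.6488 207.9215]
port [ 0.4932 -0.192 ] r 0.01701503885634306
screws [[ 0.5974 -0.085   0.07  ]
 [ 0.4171 -0.0818  0.07  ]
 [ 0.4133 -0.3     0.07  ]
 [ 0.5929 -0.3047  0.07  ]]
```

View pics/w3b.png

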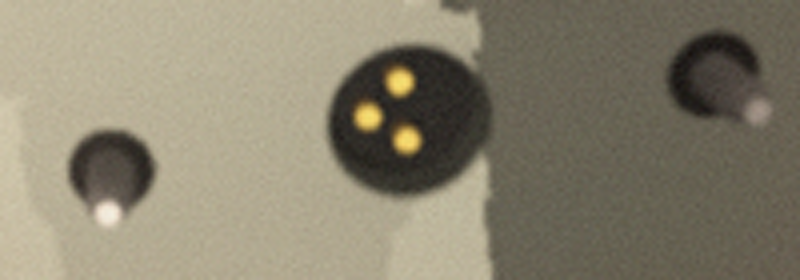

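>>> {"name": "arm_command", "arguments": {
  "increments": [
    {"linear": [-0.0051,-0.0155,0.0002],"twist": -0.086},
    {"linear": [-0.0037,-0.0159,0.0003],"twist": -0.087},
    {"linear": [-0.0023,-0.0161,0.0002],"twist": -0.086},
    {"linear": [-0.0009,-0.0163,0.0002],"twist": -0.087},
    {"linear": [0.0005,-0.0163,0.0003],"twist": -0.086},
    {"linear": [0.0019,-0.0162,0.0002],"twist": -0.087},
    {"linear": [0.0032,-0.016,0.0002],"twist": -0.086},
    {"linear": [0.0047,-0.0156,0.0003],"twist": -0.086}
  ]
}}

```text
t: 6.93
tool_pos: [0.52, -0.0073, 0.2478]
ee_rot: [0.968, 0.25, -0.0, 0.0]
contact_force: [0.1, -0.4, -0.4]
gripper_width: 0.0686
```

>>> {"name": "arm_command", "arguments": {
  "increments": [
    {"linear": [0.006,-0.0152,0.0002],"twist": -0.087},
    {"linear": [0.0073,-0.0146,0.0003],"twist": -0.086},
    {"linear": [0.0085,-0.014,0.0002],"twist": -0.087},
    {"linear": [0.0096,-0.0131,0.0002],"twist": -0.086},
    {"linear": [0.0108,-0.0122,0.0003],"twist": -0.086},
    {"linear": [0.0118,-0.0113,0.0002],"twist": -0.087},
    {"linear": [0.0127,-0.0102,0.0002],"twist": -0.086},
    {"linear": [0.0136,-0.0091,0.0003],"twist": -0.087}
  ]
}}

```text
t: 7.6
tool_pos: [0.5038, 0.122, 0.2459]
ee_rot: [0.826, 0.564, -0.0, 0.0]
contact_force: [0.1, 0.1, 0.7]
gripper_width: 0.0682
```

>>> {"name": "arm_command", "arguments": {
  "increments": [
    {"linear": [0.0143,-0.0079,0.0002],"twist": -0.086},
    {"linear": [0.0149,-0.0066,0.0002],"twist": -0.087},
    {"linear": [0.0154,-0.0053,0.0003],"twist": -0.086},
    {"linear": [0.0158,-0.004,0.0002],"twist": -0.086},
    {"linear": [0.0161,-0.0026,0.0002],"twist": -0.087},
    {"linear": [0.0163,-0.0011,0.0003],"twist": -0.086},
    {"linear": [0.0163,0.0002,0.0002],"twist": -0.087},
    {"linear": [0.0162,0.0017,0.0002],"twist": -0.086}
  ]
}}

```text
t: 8.27
tool_pos: [0.4876, 0.2512, 0.2441]
ee_rot: [0.586, 0.81, -0.0, 0.0]
contact_force: [-0.4, -0.1, -0.6]
gripper_width: 0.0685
```

Run:
```python
from h import *
np.set_printoptions(precision=4,suppress=True)
c=cam("wrist");p,d=robot.grab_frame("wrist"); cv2.imwrite("pics/w4.png",p)
import pickle; pickle.dump((c,p,d),open("w4.pkl","wb"))
s=robot.observe(); print(s['t'],s['tool_pos'],head(s['ee_rot']),s['contact_force'],s['gripper_width'])
```

```text
8.3167 [0.4865 0.2553 0.2443] 1.896678873858173 [-0.7709  3.1169  0.0818] 0.0680181796302728
```

View pics/w4.png

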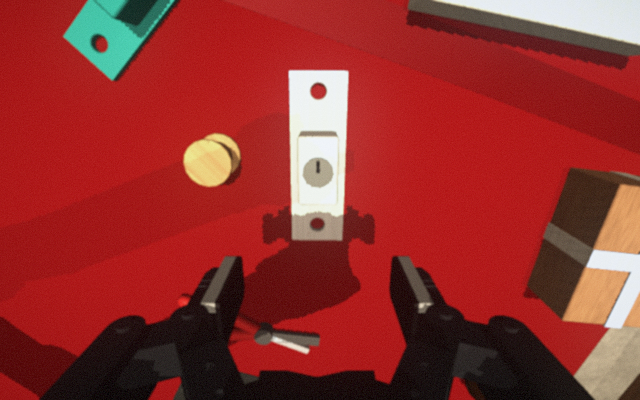

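Run:
```python
from h import *
import pickle
np.set_printoptions(precision=4,suppress=True)
c,p=pickle.load(open("w3.pkl","rb"))
print("port",onplane(c,[(382.1,209.4)],.07),"stud bases",onplane(c,[(307.6,222.1),(458.1,198.1)],.07),onplane(c,[(307.6,222.1),(458.1,198.1)],.07).mean(0))
print("stud tips",onplane(c,[(280+107/4,180+212/4),(280+757/4,180+110/4)],.096))
s=robot.observe();print(s['tool_pos'],head(s['ee_rot']))
c=cam("wrist");p,d=robot.grab_frame("wrist"); cv2.imwrite("pics/w5.png",cv2.resize(p[55:255,260:380],None,fx=3,fy=3,interpolation=cv2.INTER_CUBIC))
pickle.dump((c,p,d),open("w5.pkl","wb"))
```

```text
port [[ 0.4919 -0.1931  0.07  ]] stud bases [[ 0.4924 -0.118   0.07  ]
 [ 0.4895 -0.2682  0.07  ]] [ 0.491  -0.1931  0.07  ]
stud tips [[ 0.4925 -0.1179  0.096 ]
 [ 0.4894 -0.268   0.096 ]]
[0.4865 0.2553 0.2443] 1.896678873858173
```

View pics/w5.png

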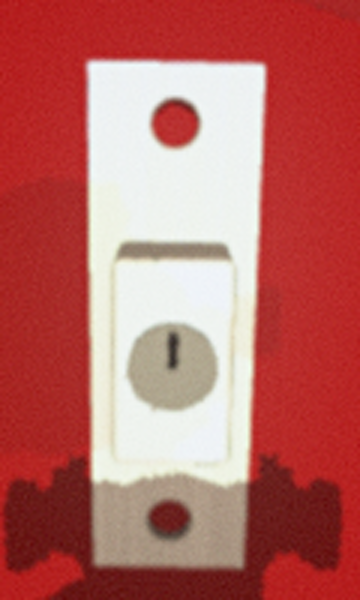

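Run:
```python
from h import *
import pickle
np.set_printoptions(precision=4,suppress=True)
c,p,d=pickle.load(open("w5.pkl","rb"))
f=lambda L:[(260+x/3-.33,55+y/3-.33) for x,y in L]
H=onplane(c,f([(176,124),(169,519)]),.008); print("holes",H,np.linalg.norm(H[0]-H[1]),H.mean(0))
C=onplane(c,f([(88,62),(265,63),(245,568),(95,568)]),.008); print("corners",C,C.mean(0))
T=onplane(c,f([(114,259),(234,259),(229,460),(115,458)]),.052);print("housing top",T,T.mean(0),np.linalg.norm(T[0]-T[1]),np.linalg.norm(T[0]-T[3]))
v=H[0]-H[1]; yaw=np.arctan2(-v[0],v[1]); print("yaw",np.degrees(yaw))
m=H.mean(0)
s=robot.observe();print(s['t'],s['tool_pos'],head(s['ee_rot']))
h=np.pi/2+yaw
plan([(m[0],m[1],.13,h),(m[0],m[1],.034,h)],[8,8])
```

```text
holes [[0.4663 0.3248 0.008 ]
 [0.5117 0.1825 0.008 ]] 0.1493330665313927 [0.489  0.2536 0.008 ]
corners [[0.4314 0.3344 0.008 ]
 [0.4886 0.3534 0.008 ]
 [0.5474 0.1719 0.008 ]
 [0.4904 0.1527 0.008 ]] [0.4895 0.2531 0.008 ]
housing top [[0.4602 0.2808 0.052 ]
 [0.4963 0.293  0.052 ]
 [0.5177 0.2283 0.052 ]
 [0.4809 0.2166 0.052 ]] [0.4888 0.2547 0.052 ] 0.0380955221373019 0.06744970893950289
yaw 17.677016328380226
8.3667 [0.4868 0.2535 0.2442] 1.889725798277473
{"linear":[-0.0001,0.0003,0.0143],"twist":0.001},
{"linear":[-0.0001,0.0002,0.0143],"twist":0.002},
{"linear":[-0.0000,0.0003,0.0142],"twist":0.001},
{"linear":[-0.0001,0.0003,0.0143],"twist":0.001},
{"linear":[-0.0001,0.0002,0.0143],"twist":0.002},
{"linear":[-0.0001,0.0003,0.0143],"twist":0.001},
{"linear":[-0.0000,0.0002,0.0142],"twist":0.001},
{"linear":[-0.0001,0.0003,0.0143],"twist":0.001},
-- [0.489  0.2536 0.13  ] 1.88
{"linear":[-0.0000,0.0000,0.0120],"twist":0.000},
{"linear":[-0.0000,0.0000,0.0120],"twist":0.000},
{"linear":[-0.0000,0.0000,0.0120],"twist":0.000},
{"linear":[-0.0000,0.0000,0.0120],"twist":0.000},
{"linear":[-0.0000,0.0000,0.0120],"twist":0.000},
{"linear":[-0.0000,0.0000,0.0120],"twist":0.000},
{"linear":[-0.0000,0.0000,0.0120],"twist":0.000},
{"linear":[-0.0000,0.0000,0.0120],"twist":0.000},
-- [0.489  0.2536 0.034 ] 1.88
```

>>> {"name": "arm_command", "arguments": {
  "increments": [
    {"linear": [-0.0003,0.0004,0.017],"twist": 0.001},
    {"linear": [-0.0003,0.0004,0.017],"twist": 0.001},
    {"linear": [-0.0002,0.0004,0.017],"twist": 0.001},
    {"linear": [-0.0002,0.0004,0.017],"twist": 0.001},
    {"linear": [0,0.0004,0.017],"twist": 0.001},
    {"linear": [0,0.0003,0.017],"twist": 0.001},
    {"linear": [0,0,0.012],"twist": 0.001},
    {"linear": [0,0,0],"twist": 0.001}
  ]
}}

```text
t: 9.03
tool_pos: [0.4895, 0.2486, 0.1277]
ee_rot: [0.592, 0.806, -0.003, -0.001]
contact_force: [-0.1, 1.1, 0.4]
gripper_width: 0.0682
```

Run:
```python
from h import *
import pickle
np.set_printoptions(precision=4,suppress=True)
s=robot.observe();print(s['t'],s['tool_pos'],head(s['ee_rot']),s['qvel'])
c=cam("wrist");p,d=robot.grab_frame("wrist"); cv2.imwrite("pics/w6.png",p)
pickle.dump((c,p,d),open("w6.pkl","wb"))
s=robot.observe();print(s['t'],s['tool_pos'],head(s['ee_rot']),s['qvel'])
```

```text
9.0333 [0.4895 0.2486 0.1277] 1.8740487277339994 [-0.0017 -0.0298 -0.0131 -0.0372 -0.015   0.0315  0.0015]
9.0833 [0.4903 0.2495 0.1291] 1.874399189127255 [-0.0014 -0.0244 -0.0155 -0.0369 -0.0035  0.0064  0.0045]
```

View pics/w6.png

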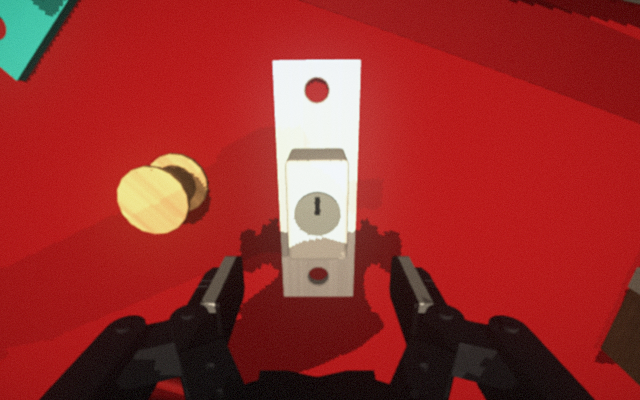

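Run:
```python
from h import *
import pickle
np.set_printoptions(precision=4,suppress=True)
c,p,d=pickle.load(open("w6.pkl","rb"))
H=onplane(c,[(316.8,90),(318,275)],.008); print("holes",H,np.linalg.norm(H[0]-H[1]),H.mean(0))
v=H[0]-H[1]; print(np.degrees(np.arctan2(-v[0],v[1])))
C=onplane(c,[(273.5,60),(360.5,60),(353,296),(283.5,296)],.008); print(C,C.mean(0))
T=onplane(c,[(286.5,160.5),(347.5,160.5),(346,259),(288.5,258)],.052);print("housing top",T.mean(0),np.linalg.norm(T[0]-T[1]),np.linalg.norm(T[0]-T[3]))
```

```text
holes [[0.4662 0.325  0.008 ]
 [0.5116 0.1829 0.008 ]] 0.14915197207690511 [0.4889 0.254  0.008 ]
17.743873822706128
[[0.4321 0.3349 0.008 ]
 [0.4888 0.3526 0.008 ]
 [0.5469 0.172  0.008 ]
 [0.4894 0.1538 0.008 ]] [0.4893 0.2533 0.008 ]
housing top [0.4887 0.2541 0.052 ] 0.03747824555205397 0.06771092446741837
```

>>> {"name": "arm_command", "arguments": {
  "increments": [
    {"linear": [0.001,0,0.014],"twist": -0.002},
    {"linear": [0.001,0,0.014],"twist": -0.002},
    {"linear": [0.001,0,0.014],"twist": -0.001},
    {"linear": [0.001,0,0.014],"twist": 0},
    {"linear": [0,0,0.014],"twist": 0},
    {"linear": [0,0,0.014],"twist": 0},
    {"linear": [0,0,0.01],"twist": 0},
    {"linear": [0,0,0],"twist": 0}
  ]
}}

```text
t: 9.75
tool_pos: [0.4892, 0.254, 0.0351]
ee_rot: [0.59, 0.808, -0.001, -0.0]
contact_force: [-0.3, -0.8, -0.7]
gripper_width: 0.0681
```

Run:
```python
from h import *
np.set_printoptions(precision=4,suppress=True)
s=robot.observe();print(s['t'],s['tool_pos'],head(s['ee_rot']),s['qvel'],s['contact_force'])
p,d=robot.grab_frame("wrist"); cv2.imwrite("pics/w7.png",p)
```

```text
9.75 [0.4892 0.254  0.0351] 1.8803318848737334 [ 0.0081 -0.026  -0.014  -0.0157 -0.0112  0.0255  0.0097] [-0.3346 -0.8059 -0.6812]
```

View pics/w7.png

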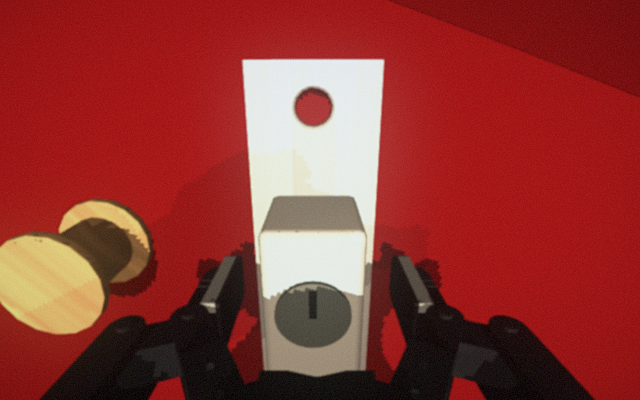

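The housing, spanning about x=260 to 366, sits between the pads. The spool at (75,265) is clear. I'll close the fingers.

>>> {"name": "arm_command", "arguments": {
  "increments": [
    {"linear": [0,0,0],"twist": 0},
    {"linear": [0,0,0],"twist": 0},
    {"linear": [0,0,0],"twist": 0},
    {"linear": [0,0,0],"twist": 0},
    {"linear": [0,0,0],"twist": 0},
    {"linear": [0,0,0],"twist": 0},
    {"linear": [0,0,0],"twist": 0},
    {"linear": [0,0,0],"twist": 0}
  ],
  "fingers": 0
}}

```text
t: 10.47
tool_pos: [0.4902, 0.2551, 0.0372]
ee_rot: [0.589, 0.808, 0.001, 0.0]
contact_force: [-1.1, -0.1, 6.4]
gripper_width: 0.0391
```

>>> {"name": "arm_command", "arguments": {
  "increments": [
    {"linear": [0,0,-0.005],"twist": 0},
    {"linear": [0,0,-0.01],"twist": 0},
    {"linear": [0,0,-0.015],"twist": 0},
    {"linear": [0,0,-0.02],"twist": 0},
    {"linear": [0,0,-0.02],"twist": 0},
    {"linear": [0,0,-0.02],"twist": 0},
    {"linear": [0,0,-0.02],"twist": 0},
    {"linear": [0,0,-0.01],"twist": 0}
  ]
}}

```text
t: 11.13
tool_pos: [0.4904, 0.2553, 0.1588]
ee_rot: [0.589, 0.808, 0.002, 0.001]
contact_force: [0.4, 0.2, -3.6]
gripper_width: 0.0394
```

Run:
```python
from h import *
import pickle
np.set_printoptions(precision=4,suppress=True)
s=robot.observe();print(s['t'],s['tool_pos'],head(s['ee_rot']),s['gripper_width'],s['contact_force'],s['torque'])
c=cam("wrist"); p,d=robot.grab_frame("wrist"); cv2.imwrite("pics/w8.png",p); pickle.dump((s,c,p,d),open("w8.pkl","wb"))
p,d=robot.grab_frame("scene"); cv2.imwrite("pics/s8.png",p)
# plan to above box, carrying height z .19 
plan([(.491,-.193,.19,np.pi/2-.0195)],[24])
```

```text
11.1333 [0.4904 0.2553 0.1588] 1.880865638645259 0.0393853473898123 [ 0.3978  0.2377 -3.5859] [ 0.1005 -0.0712  0.0262]
{"linear":[-0.0178,-0.0057,-0.0013],"twist":0.014},
{"linear":[-0.0179,-0.0054,-0.0014],"twist":0.013},
{"linear":[-0.0179,-0.0052,-0.0013],"twist":0.014},
{"linear":[-0.0180,-0.0050,-0.0013],"twist":0.014},
{"linear":[-0.0181,-0.0046,-0.0014],"twist":0.014},
{"linear":[-0.0181,-0.0045,-0.0013],"twist":0.013},
{"linear":[-0.0182,-0.0042,-0.0013],"twist":0.014},
{"linear":[-0.0183,-0.0039,-0.0014],"twist":0.014},
-- [0.4908 0.1058 0.1687] 1.771
{"linear":[-0.0183,-0.0037,-0.0013],"twist":0.013},
{"linear":[-0.0184,-0.0035,-0.0013],"twist":0.014},
{"linear":[-0.0184,-0.0032,-0.0014],"twist":0.014},
{"linear":[-0.0184,-0.0029,-0.0013],"twist":0.014},
{"linear":[-0.0185,-0.0027,-0.0013],"twist":0.013},
{"linear":[-0.0185,-0.0024,-0.0014],"twist":0.014},
{"linear":[-0.0186,-0.0022,-0.0013],"twist":0.014},
{"linear":[-0.0185,-0.0019,-0.0013],"twist":0.014},
-- [ 0.4909 -0.0435  0.1793] 1.661
{"linear":[-0.0186,-0.0017,-0.0013],"twist":0.013},
{"linear":[-0.0187,-0.0014,-0.0014],"twist":0.014},
{"linear":[-0.0186,-0.0012,-0.0013],"twist":0.014},
{"linear":[-0.0187,-0.0009,-0.0013],"twist":0.013},
{"linear":[-0.0186,-0.0006,-0.0014],"twist":0.014},
{"linear":[-0.0187,-0.0004,-0.0013],"twist":0.014},
{"linear":[-0.0187,-0.0001,-0.0013],"twist":0.014},
{"linear":[-0.0187,0.0001,-0.0014],"twist":0.013},
-- [ 0.491 -0.193  0.19 ] 1.552
```

View pics/w8.png

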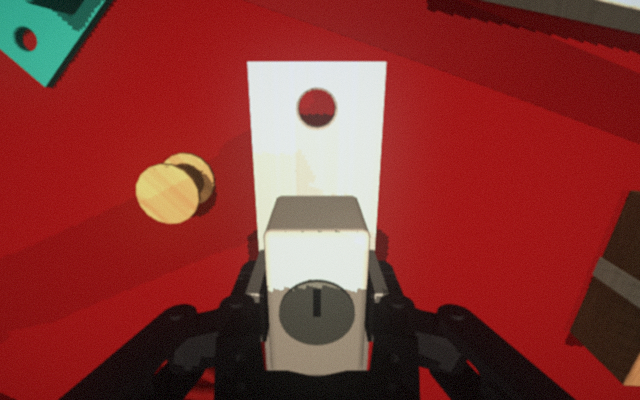

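View pics/s8.png

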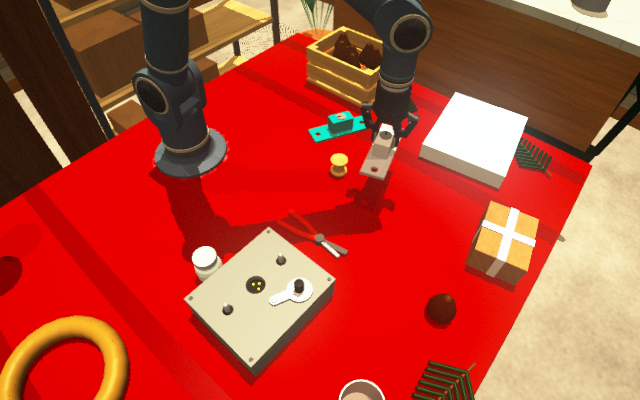

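```bash
cat > inhand.py <<'E'
from h import *
import pickle
np.set_printoptions(precision=4,suppress=True)
def inhand(s,c,p,d,px,dz=.0365):
    RT=R.from_quat(s['ee_rot']).as_matrix(); t=np.array(s['tool_pos'])
    # plate cloud
    m=np.zeros(d.shape,bool); m[65:190,255:380]=1
    P,uv=cloud(c,d,m); Q=(P-t)@RT
    k=(np.abs(Q[:,1])<.028)&(Q[:,0]>.045)&(Q[:,0]<.093)&(Q[:,2]>0.01)&(Q[:,2]<.05)
    Q=Q[k]; A=np.c_[Q[:,:2],np.ones(len(Q))]
    for _ in range(3):
        f=np.linalg.lstsq(A,Q[:,2],rcond=None)[0]; r=np.abs(A@f-Q[:,2]); A=A[r<.003];Q=Q[r<.003]
    print("plate plane z=ax+by+c",f,len(Q))
    zt=f[2]+.075*f[0]
    for z in (zt,dz-.008):
        # intersect ray with tool-frame plane z
        r=(rays(c,px)@c[2])@RT; o=(-c[2].T@c[3]-t)@RT
        print("plane",z, o+r*((z-o[2])/r[:,2])[:,None])
E
python3 - <<'E'
from inhand import *
s,c,p,d=pickle.load(open("w8.pkl","rb"))
big=cv2.resize(p[50:210,230:400],None,fx=3.5,fy=3.5,interpolation=cv2.INTER_CUBIC); cv2.imwrite("pics/w8b.png",big)
inhand(s,c,p,d,[(317,108),(247.5,62),(386.5,62)])
E
```

```text
plate plane z=ax+by+c [-0.0027  0.0005  0.0291] 11822
plane 0.028900823634195848 [[ 0.0742  0.0012  0.0289]
 [ 0.0936 -0.0289  0.0289]
 [ 0.0936  0.0312  0.0289]]
plane 0.028499999999999998 [[ 0.0742  0.0012  0.0285]
 [ 0.0936 -0.0288  0.0285]
 [ 0.0935  0.0311  0.0285]]
```

View pics/w8b.png

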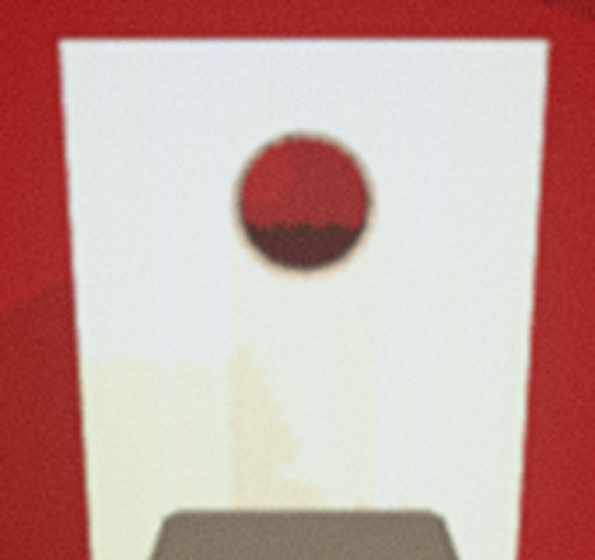

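The timer is held level. Its plate lies 28.9 mm below the TCP plane, and the hole is at tool (0.0742, 0.0012). Now I'll carry it over the box.

>>> {"name": "arm_command", "arguments": {
  "increments": [
    {"linear": [-0.009,-0.003,-0.0013],"twist": 0.007},
    {"linear": [-0.0179,-0.0054,-0.0014],"twist": 0.014},
    {"linear": [-0.0179,-0.0052,-0.0013],"twist": 0.014},
    {"linear": [-0.018,-0.005,-0.0013],"twist": 0.014},
    {"linear": [-0.0181,-0.0046,-0.0014],"twist": 0.014},
    {"linear": [-0.0181,-0.0045,-0.0013],"twist": 0.014},
    {"linear": [-0.0182,-0.0042,-0.0013],"twist": 0.014},
    {"linear": [-0.0183,-0.0039,-0.0014],"twist": 0.014}
  ]
}}

```text
t: 11.9
tool_pos: [0.4891, 0.1123, 0.1651]
ee_rot: [0.632, 0.775, -0.002, -0.001]
contact_force: [0.4, 0.0, -3.1]
gripper_width: 0.0389
```

>>> {"name": "arm_command", "arguments": {
  "increments": [
    {"linear": [-0.0183,-0.0037,-0.0013],"twist": 0.014},
    {"linear": [-0.0184,-0.0035,-0.0013],"twist": 0.014},
    {"linear": [-0.0184,-0.0032,-0.0014],"twist": 0.014},
    {"linear": [-0.0184,-0.0029,-0.0013],"twist": 0.014},
    {"linear": [-0.0185,-0.0027,-0.0013],"twist": 0.014},
    {"linear": [-0.0185,-0.0024,-0.0014],"twist": 0.014},
    {"linear": [-0.0186,-0.0022,-0.0013],"twist": 0.014},
    {"linear": [-0.0185,-0.0019,-0.0013],"twist": 0.014}
  ]
}}

```text
t: 12.57
tool_pos: [0.4895, -0.0366, 0.1757]
ee_rot: [0.674, 0.739, -0.001, -0.001]
contact_force: [-0.1, 0.2, -4.0]
gripper_width: 0.0391
```

>>> {"name": "arm_command", "arguments": {
  "increments": [
    {"linear": [-0.0186,-0.0017,-0.0013],"twist": 0.014},
    {"linear": [-0.0187,-0.0014,-0.0014],"twist": 0.014},
    {"linear": [-0.0186,-0.0012,-0.0013],"twist": 0.014},
    {"linear": [-0.0187,-0.0009,-0.0013],"twist": 0.014},
    {"linear": [-0.0186,-0.0006,-0.0014],"twist": 0.014},
    {"linear": [-0.0187,-0.0004,-0.0013],"twist": 0.014},
    {"linear": [-0.0187,-0.0001,-0.0013],"twist": 0.014},
    {"linear": [-0.0187,0.0001,-0.0014],"twist": 0.014}
  ]
}}

```text
t: 13.23
tool_pos: [0.4903, -0.1858, 0.1868]
ee_rot: [0.714, 0.7, -0.001, -0.001]
contact_force: [1.4, 0.5, -2.6]
gripper_width: 0.0388
```

>>> {"name": "arm_command", "arguments": {
  "increments": [
    {"linear": [-0.009,0,0],"twist": 0},
    {"linear": [0,0,0],"twist": 0},
    {"linear": [0,0,0],"twist": 0},
    {"linear": [0,0,0],"twist": 0},
    {"linear": [0,0,0],"twist": 0},
    {"linear": [0,0,0],"twist": 0},
    {"linear": [0,0,0],"twist": 0},
    {"linear": [0,0,0],"twist": 0}
  ]
}}

```text
t: 13.9
tool_pos: [0.4916, -0.1928, 0.1881]
ee_rot: [0.713, 0.701, 0.0, 0.0]
contact_force: [-0.3, 0.3, -3.4]
gripper_width: 0.0393
```

Run:
```python
from inhand import *
s=robot.observe();print(s['t'],s['tool_pos'],head(s['ee_rot']),s['gripper_width'],s['contact_force'],s['qvel'])
c=cam("wrist"); p,d=robot.grab_frame("wrist"); cv2.imwrite("pics/w9.png",p); pickle.dump((s,c,p,d),open("w9.pkl","wb"))
p,d=robot.grab_frame("top"); cv2.imwrite("pics/t9.png",cv2.resize(p[100:260,320:480],None,fx=3.5,fy=3.5,interpolation=cv2.INTER_CUBIC))
p,d=robot.grab_frame("scene"); cv2.imwrite("pics/s9.png",cv2.resize(p[150:380,150:400],None,fx=2.5,fy=2.5,interpolation=cv2.INTER_CUBIC))
```

```text
13.9 [ 0.4916 -0.1928  0.1881] 1.5528328585642759 0.039341438432598845 [-0.2578  0.2577 -3.3715] [ 0.0036  0.0003  0.0038 -0.0022 -0.0008 -0.0001  0.0013]
```

View pics/w9.png

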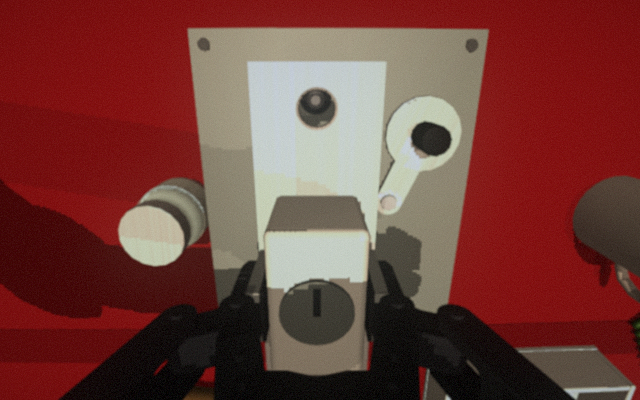

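View pics/t9.png

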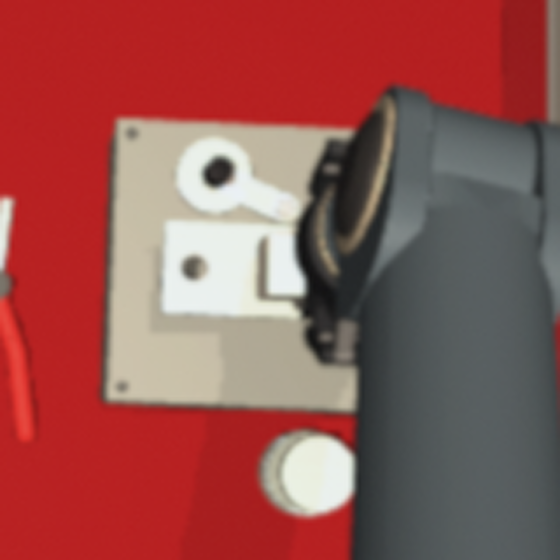

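View pics/s9.png

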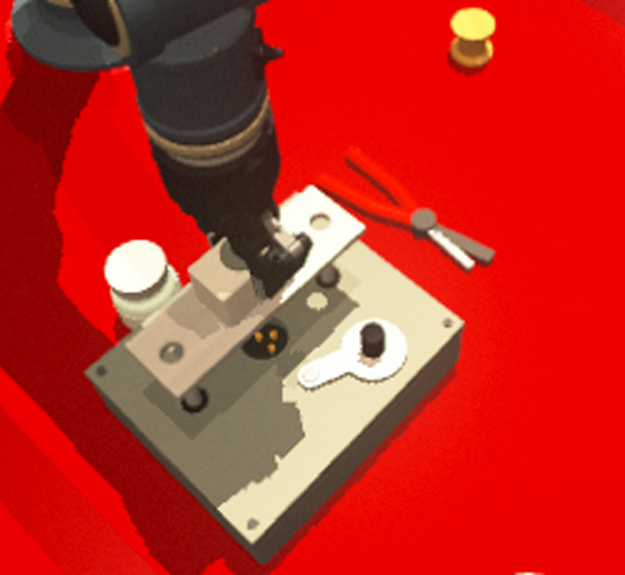

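Run:
```python
from inhand import *
s,c,p,d=pickle.load(open("w9.pkl","rb"))
cv2.imwrite("pics/w9b.png",cv2.resize(p[80:135,285:350],None,fx=9,fy=9,interpolation=cv2.INTER_CUBIC))
cv2.imwrite("pics/w9c.png",cv2.resize(p[20:130,180:500],None,fx=2.5,fy=2.5,interpolation=cv2.INTER_CUBIC))
```

```text
(no output)
```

View pics/w9b.png

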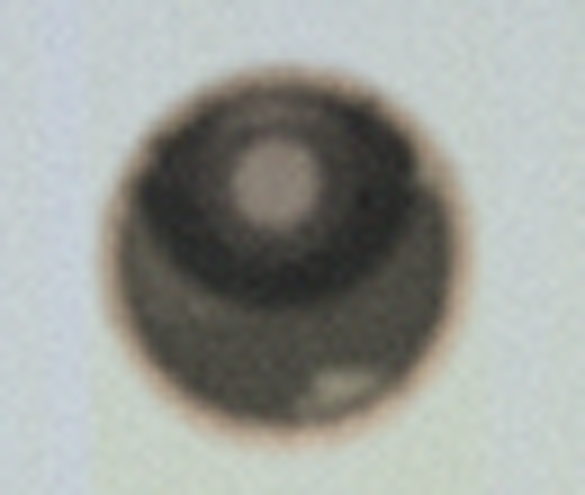

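View pics/w9c.png

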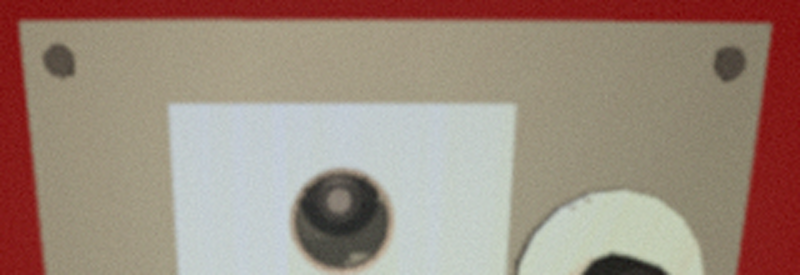

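Run:
```python
from inhand import *
s,c,p,d=pickle.load(open("w9.pkl","rb"))
t=np.array(s['tool_pos']);RT=R.from_quat(s['ee_rot']).as_matrix()
st=(onplane(c,[(315.1,99.8)],.096)[0]-t)@RT
hl=(onplane(c,[(316.4,107.9)],t[2]-.0289)[0]-t)@RT
print("stud",st,"hole",hl,"move tool by",st-hl)
E=onplane(c,[(180+20/2.5,20+20/2.5),(180+771/2.5,20+23/2.5),(180+60/2.5,20+60/2.5),(180+730/2.5,20+63/2.5)],.07)
for a,b in ((0,1),(2,3)):
    v=E[b]-E[a]; print("box x-axis yaw",np.arctan2(v[1],v[0]),np.linalg.norm(v))
F=onplane(c,[(180+168/2.5,20+103/2.5),(180+516/2.5,20+104/2.5)],t[2]-.0289); v=F[1]-F[0];print("plate x yaw",np.arctan2(v[1],v[0]),np.linalg.norm(v), "plate mid in tool",(F.mean(0)-t)@RT)
```

```text
stud [ 0.075  -0.0005  0.0921] hole [0.0745 0.0003 0.0289] move tool by [ 0.0005 -0.0008  0.0632]
box x-axis yaw -0.020593530493964177 0.1996426267665916
box x-axis yaw -0.02126598924839802 0.18031255381522768
plate x yaw -0.02122015003970484 0.06008530920660115 plate mid in tool [0.094  0.0005 0.0289]
```

>>> {"name": "arm_command", "arguments": {
  "increments": [
    {"linear": [0.0005,-0.0004,0.004],"twist": 0},
    {"linear": [0,-0.0004,0.008],"twist": 0},
    {"linear": [0,0,0.01],"twist": 0},
    {"linear": [0,0,0.01],"twist": 0},
    {"linear": [0,0,0.008],"twist": 0},
    {"linear": [0,0,0.005],"twist": 0},
    {"linear": [0,0,0],"twist": 0},
    {"linear": [0,0,0],"twist": 0}
  ]
}}

```text
t: 14.72
tool_pos: [0.4906, -0.1928, 0.1426]
ee_rot: [0.714, 0.7, -0.0, -0.0]
contact_force: [-0.3, -0.7, -3.8]
gripper_width: 0.0395
```

Run:
```python
from inhand import *
s=robot.observe();print(s['t'],s['tool_pos'],head(s['ee_rot']),s['gripper_width'],s['contact_force'],s['qvel'])
c=cam("wrist"); p,d=robot.grab_frame("wrist"); pickle.dump((s,c,p,d),open("w10.pkl","wb"))
cv2.imwrite("pics/w10b.png",cv2.resize(p[80:135,285:350],None,fx=9,fy=9,interpolation=cv2.INTER_CUBIC))
p,d=robot.grab_frame("scene"); cv2.imwrite("pics/s10.png",cv2.resize(p[200:380,150:350],None,fx=3,fy=3,interpolation=cv2.INTER_CUBIC))
```

```text
14.7167 [ 0.4906 -0.1928  0.1426] 1.5518855486764238 0.03953764454711615 [-0.2543 -0.7363 -3.7712] [ 0.0015 -0.0149 -0.0034 -0.014  -0.0016  0.0003 -0.0009]
```

View pics/w10b.png

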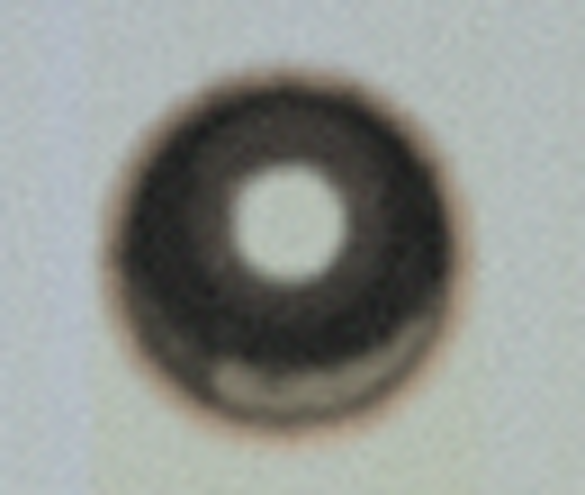

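View pics/s10.png

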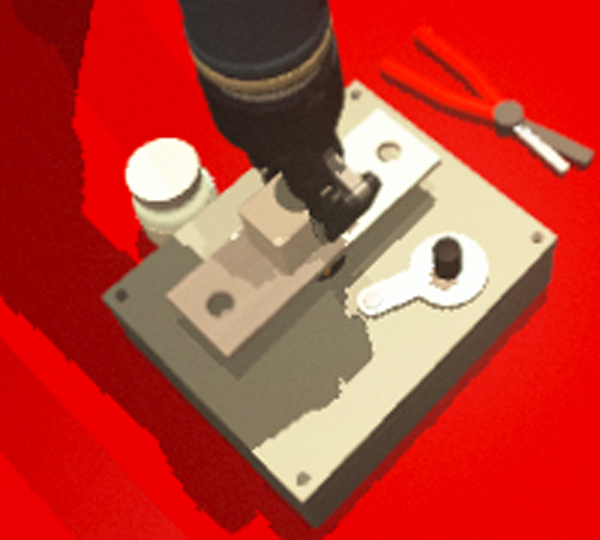

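Run:
```python
from inhand import *
s,c,p,d=pickle.load(open("w10.pkl","rb"))
t=np.array(s['tool_pos']);RT=R.from_quat(s['ee_rot']).as_matrix()
st=(onplane(c,[(316.9,104.3)],.096)[0]-t)@RT
hl=(onplane(c,[(316.4,107.9)],t[2]-.0289)[0]-t)@RT
print("stud",st,"hole",hl,"move tool by",st-hl)
```

```text
stud [0.075  0.0006 0.0466] hole [0.0745 0.0003 0.0289] move tool by [0.0005 0.0003 0.0177]
```

>>> {"name": "arm_command", "arguments": {
  "increments": [
    {"linear": [0.0004,0.0002,0.003],"twist": 0},
    {"linear": [0,0,0.003],"twist": 0},
    {"linear": [0,0,0.003],"twist": 0},
    {"linear": [0,0,0.003],"twist": 0},
    {"linear": [0,0,0.003],"twist": 0},
    {"linear": [0,0,0.003],"twist": 0},
    {"linear": [0,0,0.003],"twist": 0},
    {"linear": [0,0,0.003],"twist": 0}
  ]
}}

```text
t: 15.48
tool_pos: [0.4908, -0.1925, 0.1187]
ee_rot: [0.714, 0.7, -0.0, -0.0]
contact_force: [-0.7, -0.1, -4.0]
gripper_width: 0.0393
```

>>> {"name": "arm_command", "arguments": {
  "increments": [
    {"linear": [0,0,0.002],"twist": 0},
    {"linear": [0,0,0.002],"twist": 0},
    {"linear": [0,0,0.002],"twist": 0},
    {"linear": [0,0,0.0015],"twist": 0},
    {"linear": [0,0,0.001],"twist": 0},
    {"linear": [0,0,0.001],"twist": 0},
    {"linear": [0,0,0.001],"twist": 0},
    {"linear": [0,0,0],"twist": 0}
  ]
}}

```text
t: 16.15
tool_pos: [0.4908, -0.1924, 0.1084]
ee_rot: [0.714, 0.7, -0.0, -0.0]
contact_force: [-0.6, -1.1, -3.6]
gripper_width: 0.0391
```

>>> {"name": "arm_command", "arguments": {
  "increments": [
    {"linear": [0,0,0.0005],"twist": 0},
    {"linear": [0,0,0.0005],"twist": 0},
    {"linear": [0,0,0.0005],"twist": 0},
    {"linear": [0,0,0.0005],"twist": 0},
    {"linear": [0,0,0],"twist": 0},
    {"linear": [0,0,0],"twist": 0},
    {"linear": [0,0,0],"twist": 0},
    {"linear": [0,0,0],"twist": 0}
  ]
}}

```text
t: 16.82
tool_pos: [0.4909, -0.1925, 0.1072]
ee_rot: [0.714, 0.7, -0.0, 0.0]
contact_force: [-3.4, 0.8, 5.9]
gripper_width: 0.039
```

Run:
```python
from inhand import *
s=robot.observe();print(s['t'],s['tool_pos'],head(s['ee_rot']),s['gripper_width'],s['contact_force'],s['qvel'])
c=cam("wrist"); p,d=robot.grab_frame("wrist"); pickle.dump((s,c,p,d),open("w11.pkl","wb")); cv2.imwrite("pics/w11.png",p)
p,d=robot.grab_frame("scene"); cv2.imwrite("pics/s11.png",cv2.resize(p[200:380,150:350],None,fx=3,fy=3,interpolation=cv2.INTER_CUBIC))
```

```text
16.8167 [ 0.4909 -0.1925  0.1072] 1.5518173977113654 0.03897421053010378 [-3.4146  0.7773  5.9385] [-0.0001  0.002   0.0006 -0.0003  0.0003 -0.0006 -0.0002]
```

View pics/w11.png

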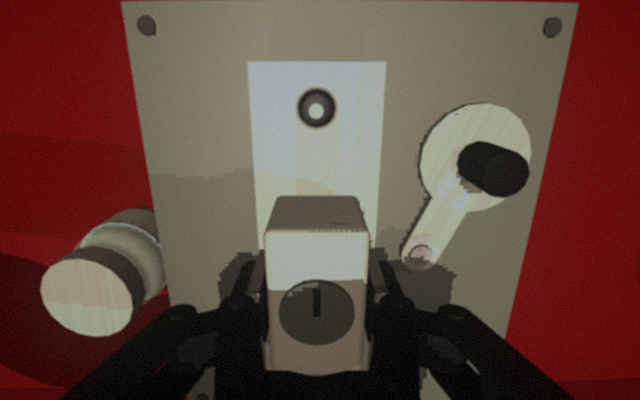

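View pics/s11.png

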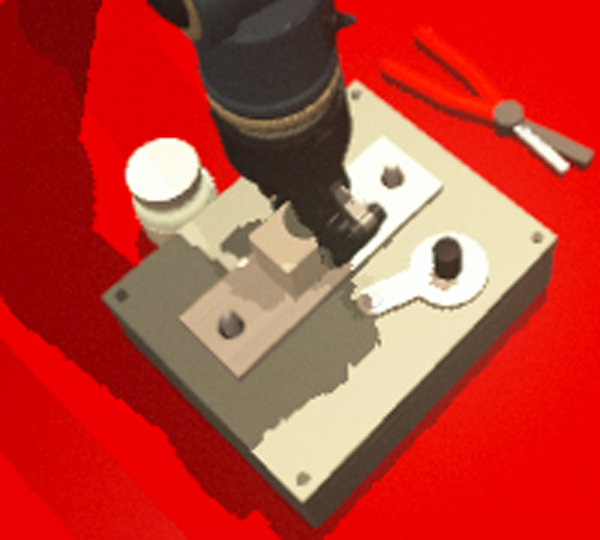

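The measured force went from the timer's weight to +6 N upward, and both studs show through their holes, so it is seated. I'll open the fingers partway and rise.

>>> {"name": "arm_command", "arguments": {
  "increments": [
    {"linear": [0,0,0],"twist": 0},
    {"linear": [0,0,0],"twist": 0},
    {"linear": [0,0,0],"twist": 0},
    {"linear": [0,0,0],"twist": 0},
    {"linear": [0,0,0],"twist": 0},
    {"linear": [0,0,0],"twist": 0},
    {"linear": [0,0,0],"twist": 0},
    {"linear": [0,0,0],"twist": 0}
  ],
  "fingers": 65
}}

```text
t: 17.58
tool_pos: [0.4909, -0.1925, 0.1065]
ee_rot: [0.714, 0.7, 0.0, 0.0]
contact_force: [-0.6, 0.3, -0.1]
gripper_width: 0.0558
```

>>> {"name": "arm_command", "arguments": {
  "increments": [
    {"linear": [0,0,-0.005],"twist": 0},
    {"linear": [0,0,-0.01],"twist": 0},
    {"linear": [0,0,-0.02],"twist": 0},
    {"linear": [0,0,-0.025],"twist": 0},
    {"linear": [0,0,-0.025],"twist": 0},
    {"linear": [0,0,-0.025],"twist": 0},
    {"linear": [0,0,-0.02],"twist": 0},
    {"linear": [0,0,-0.01],"twist": 0}
  ]
}}

```text
t: 18.25
tool_pos: [0.4922, -0.1928, 0.2504]
ee_rot: [0.714, 0.7, 0.001, 0.003]
contact_force: [0.1, -0.3, 0.3]
gripper_width: 0.0554
```

>>> {"name": "arm_command", "arguments": {
  "increments": [
    {"linear": [-0.02,0,-0.01],"twist": 0},
    {"linear": [-0.02,0,0],"twist": 0},
    {"linear": [-0.02,0,0],"twist": 0},
    {"linear": [-0.02,0,0],"twist": 0},
    {"linear": [-0.02,0,0],"twist": 0},
    {"linear": [0,0,0],"twist": 0},
    {"linear": [0,0,0],"twist": 0},
    {"linear": [0,0,0],"twist": 0}
  ]
}}

```text
t: 18.92
tool_pos: [0.4889, -0.2915, 0.2563]
ee_rot: [0.714, 0.701, 0.0, -0.0]
contact_force: [-0.2, 0.5, -0.0]
gripper_width: 0.0556
```

Run:
```python
from inhand import *
s=robot.observe();print(s['t'],s['tool_pos'],head(s['ee_rot']),s['gripper_width'],s['contact_force'],s['qvel'])
c=cam("wrist"); p,d=robot.grab_frame("wrist"); pickle.dump((s,c,p,d),open("w12.pkl","wb")); cv2.imwrite("pics/w12.png",p)
p,d=robot.grab_frame("scene"); cv2.imwrite("pics/s12.png",p)
```

```text
18.9167 [ 0.4889 -0.2915  0.2563] 1.552579030317353 0.055561267119785755 [-0.2127  0.4622 -0.0235] [-0.0109 -0.0051 -0.0118  0.0021  0.0025 -0.0005  0.0018]
```

View pics/w12.png

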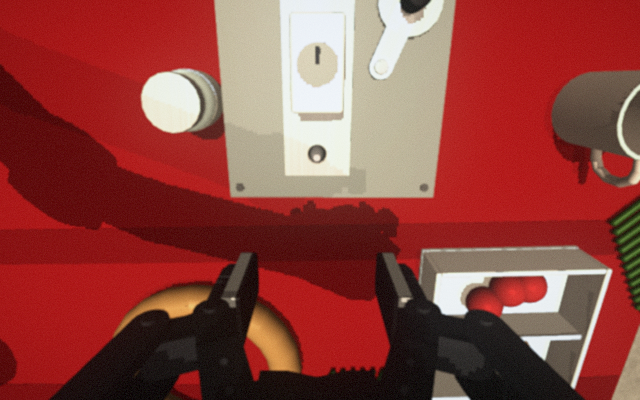

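View pics/s12.png

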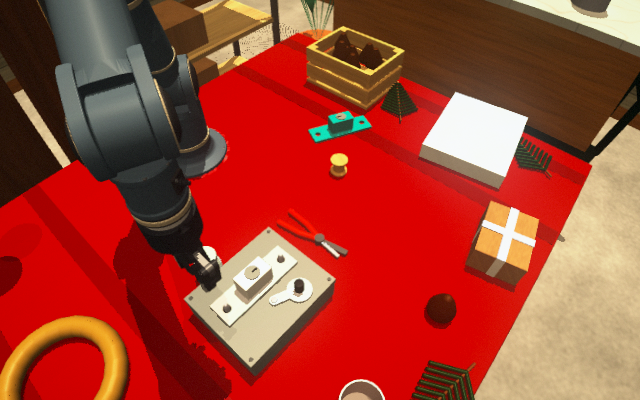

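Run:
```python
from inhand import *
s,c,p,d=pickle.load(open("w12.pkl","rb"))
m=np.zeros(d.shape,bool); m[126:172,290:346]=1; m[138:168,302:332]=0
P,_=cloud(c,d,m); f=np.linalg.lstsq(np.c_[P[:,:2]-P[:,:2].mean(0),np.ones(len(P))],P[:,2],rcond=None)[0]
print("plate top slope/height",f)
m=np.zeros(d.shape,bool); m[120:180,230:275]=1; P,_=cloud(c,d,m); print("box top",np.median(P[:,2]))
a=onplane(c,[(381,68)],.078)[0]; c2=cam("scene"); pr=proj(c2,[[.547,-.195,.078]])
P2,_=(onplane(c2,[(300,287)],.09),0)
v=P2[0]-np.array([.547,-.1945,.09]); print("pin",a,"knob mid (scene)",P2,np.hypot(*v[:2]),"joint",np.pi-.02-np.arctan2(v[1],v[0]))
H=onplane(c,[(317,154)],.078)[0]; print("right hole",H, "right stud exp .4895 -.268")
T=onplane(c,[(291,12.5),(343,12.5),(341.5,115),(292.5,113.5)],.122); print("housing top centre",T.mean(0),"port .491 -.193")
print(robot.spot_in("wire_spool","scene")[:1],robot.spot_in("shears","scene")[:1]); r=robot.grab_frame("top"); print(robot.spot_in("candle_jar","top")[:2])
```

```text
plate top slope/height [0.0017 0.0024 0.0782]
box top 0.07025936524352025
pin [ 0.5462 -0.1952  0.078 ] knob mid (scene) [[ 0.5708 -0.1465  0.09  ]] 0.05360302679953312 joint 2.0106302512112317
right hole [ 0.4902 -0.2686  0.078 ] right stud exp .4895 -.268
housing top centre [ 0.4915 -0.1943  0.122 ] port .491 -.193
[{'position': [0.3857, 0.2165, 0.0416], 'p': 0.89}] [{'position': [0.4588, 0.0052, 0.0136], 'p': 0.66}]
[{'position': [0.359, -0.2144, 0.075], 'p': 0.64}]
```

```bash
python3 -c "
from workcell import robot
print(robot.observe()['t']); print(robot.sign_off())"
```

```text
19.2167
the job is handed in; nothing more can be done
None
```

The cover is swung aside, the timer is seated on the studs and let go, and the job is handed in at about 19 s of the 64 s allowed.

**What I did:** I pushed the knob round its pin with closed fingers to the stop. I then gripped the aluminium timer by its white housing and carried it level over the box. I lined its hole up with the left stud in the wrist image and lowered it slowly until the force reading turned to about 6 N upward. I then opened the fingers partway, rose straight up and moved clear.

**Last checks (all passed, none disagreed):**

| Check | Measured | Target |
|---|---|---|
| Cover angle | about 2.0 rad | past 1.65 rad |
| Plate top height | 78.2 mm | 78 mm |
| Plate tilt | under 0.004 rad | under 0.04 rad |
| Housing centre to port | within about 1.5 mm | within 5 mm |
| Plate in line with box, just before lowering | within about 0.001 rad | under 0.08 rad |

- **Bystanders:** the spool, shears and jar read within about 3 mm of where they started, which is within measurement error.
- **Gripper:** it ended in free air beyond the box's far end, with under 1 N of force on it.

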